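# Charge the mill jar through the spring gate

## Robot

A 7-joint arm with a two-finger parallel gripper is mounted at the origin on the work surface. World frame = base frame: x ahead of the robot, y to its left, z up, the work surface at z = 0. Lengths are in m, angles in rad, forces in N, time in s.
With the tool pointing down it reaches from about 0.4 to 0.85 m from the base axis. Payload 4.5 kg.
Tool frame: the origin (TCP) lies between the finger pads; the fingertips stand 19 mm ahead of it and the grasp point (between the pads) is the TCP; z points along the fingers, y is the direction in which the jaws open and shut (so a half turn about z gives the same grasp; the last joint's range is limited). The gripper opens to 88 mm and grips with 3 to 60 N. Pads are 18 mm wide; open, the fingers measure 123 mm over their backs; the gripper's body (75 mm by 187 mm) begins 45 mm behind the grasp point.
Start: joints at [-1.147, 0.689, -0.195, 1.565, 0.157, 0.902, -0.215], TCP at [0.237, 0.578, 0.258] pointing down, gripper open.
Joint ranges: [-3.01, 3.01], [-0.46, 2.08], [-1.47, 1.51], [0.13, 2.56], [-1, 4.14], [0.04, 2.09], [-2.66, 2.66]. Speed limits (rad/s): [2.57, 2.57, 3.14, 3.14, 3.14, 3.14, 3.14].

## Interface

Orientations are given as a unit quaternion [w, x, y, z].
In Python, from workcell import monitor, cams, job, models gives the robot as it stands.
- The arm moves only by the tool arm_command, never from a script. Its argument "deltas" is a list that holds one entry, the list of rows, each a list of 5 numbers: the shift along the tool's x, y, z in mm, then the turn about the tool's z in rad, then the opening in per cent of the stroke, from 0 (shut) to 100 (fully open). A call has 1 to 8 rows; each row shifts and turns the commanded pose from where the row before left it, along the tool's axes as they then stand; what a row does not reach is not made up. A row lasts 1/12 s, in which the tool goes at most 41.7 mm and 7.16 degrees, less where a joint would pass 70% of its speed; a pose out of reach is approached as far as the arm can. A call with a gripper value outside its range is refused whole. The fingers move at their own pace and stop on an object; "squeeze" is the grip in N (left out, the last holds). Time passes only in rows, so rows that do not move let the fingers close. It gives the time, the measured TCP pose, the force and the opening at its end, in the units of the state.
- monitor.state(): the state, without advancing time (a new reading comes with each control period).
- cams.camera(name): name is "scene" or "side" or "wrist"; returns a dict with "color" (384x512x3 uint8, red, green, blue), "fx", "fy", "cx", "cy" (pixels), "position" and "attitude" of the camera in the world; the wrist camera has in their place "T_tool_cam" (4x4, takes a point from camera to tool coordinates, whose origin is the TCP and whose axes are the flange's). Camera axes: x right, y up, looking along -z (the intrinsics and any distortion apply to the point x, -y, -z); pixel columns grow to the right and rows downward; lengths in m; the calibration is good to about 2 mm. A picture is of the moment at which its call begins: read the wrist's pose just before it. There is no depth.
- job.hand_in(): hands the job in, once; it reports no verdict.
Trained networks look in the newest picture that a camera, given by its name, has taken for a name from the list of things; names that differ only in an ending like _2 or _b are one class to them, and where a whole thing is asked for, a point or a joint stands for the part that bears it (a point fixed in the world has none). Each returns a list of dicts, best first, with "p" (0 to 1); they miss things now and then, are a little off and sometimes report something else, mostly with a low value. They report only what shows in the picture. A call takes as long as a camera call. They do not tell look-alikes from the thing itself.
- models.silhouettes(camera, query): "mask" (384x512 bool, what is visible of it) and "box" ([left, top, right, bottom] in pixels, round what is visible of it).
The state is a dict: "time_s": time; "joint_positions": joint angles; "dq": joint speeds; "joint_efforts": joint torques, N m; "tool_pos": TCP position; "orientation": TCP orientation; "force": force on the tool from outside, world axes, zero at the start; "wrist_torque": the same for the moment, N m; "gripper_width": finger opening in m.
Only numpy, scipy, OpenCV 4.12 (cv2) and the standard library are available. Lean on these libraries where they do the work, as an engineer would, in place of code of your own. Each camera call takes 0.05 s, during which the arm holds its last target.

## Task

Use the scoop to take grinding balls from the white tray and tip at least three of them into the steel hopper while its gate is shut, then lay the scoop down clear of the stand. Pull the spring-loaded gate slide out by its upright post until the post is level with the pair of marker pegs, so that the balls drop into the jar, and finish while holding it there: the slide must still be gripped at the mark when the program ends. Handle the balls with the scoop only, not with the fingers, and leave everything else on the bench where it stands.

Things in the scene. Friction and masses are not known exactly. Their poses are not given: they have to be found in the camera images.
- stand: Fixed charging stand: square steel hopper over a sliding gate over a clear jar. Origin: on the bench under the hopper's axis, z up; the gate slide pulls out to local -x. White base 150 x 130 mm. A flat steel gate (top face at 70 mm height) closes the hopper's bottom. A fixed bed 50 mm wide (top at 62 mm height) runs under the slide to 220 mm in local -x.
- mouth (a point): Centre of the hopper's mouth, at rim height (135 mm). Mouth about 104 mm square inside, sides along the stand's x and y; walls slope in at 60 degrees to a 58 mm square throat below 97 mm height.
- hopper (a point): Point on the hopper's axis at 90 mm height; balls lying on the shut gate are within 45 mm of it.
- jar (a point): Centre of the fixed clear jar (66 mm square inside, open top at 58 mm height), 24 mm above the bench; balls in the jar are within 42 mm of it.
- gate (a joint): How far the gate slide is pulled out, m: 0 shut, 0.064 at the mark (throat fully open), stop at 0.088. A spring pulls it shut: about 3 N at 0 and 9 N at the mark (90 N/m); it shuts if let go.
- gate_grip (a point): On the slide's upright black handle post: 16 mm thick along the pull, 20 mm wide across it, free from 72 mm height to its top at 135 mm. This point is on the post's axis at 118 mm height, 120 mm in the stand's local -x from the hopper's axis when shut. Moves with the slide.
- mark (a point): Where gate_grip is when the slide is at the mark: 184 mm in the stand's local -x from the hopper's axis, 118 mm high. Seen as a pair of dark steel upright pegs on the bed, one on each side of the slide (33 mm apart, tops at 82 mm height); at the mark the middle of the post is level with them.
- tray: Fixed white tray 214 (local x) x 92 x 50 mm. Origin: on the bench under the floor, between its ends at x = -119 and +95 mm; z up. Floor top at 5 mm, 84 mm wide inside. End wall 25 mm high at -x, side walls 45 mm, all 4 mm thick. Floor flat from x = -115 to +46 mm, then a 45 degree ramp rises to 47 mm height at x = +90, 50 mm end wall behind it. Balls start between x = -25 and +47 mm.
- scoop: Loose steel scoop, 95 to 160 g. Origin: centre of bowl underside; local x forward over the open front lip (x = +37 mm), z up. Bowl 72 x 72 mm, open at top and front; floor 2 mm thick, side walls 2 x 26 mm high, ending at x = +12, back wall 34 mm high at x = -35. Level white handle bar (85 long, 16 wide, 22 mm high) from x = -47 to -132, its centre 75 mm above the underside.
- scoop_grip (a point): Middle of the handle bar, at (-85, 0, 75) mm in the scoop's frame; pinch the bar across its 16 mm width.
- bowl (a point): Middle of the bowl, 12 mm above its underside (0, 0, 12 mm in the scoop's frame).
- ball0: White ceramic grinding ball, origin at its centre, 16 mm across, 13 g; five alike, loose in the tray; they roll.
- ball1: White ceramic grinding ball, origin at its centre, 16 mm across, 13 g; five alike, loose in the tray; they roll.
- ball2: White ceramic grinding ball, origin at its centre, 16 mm across, 13 g; five alike, loose in the tray; they roll.
- ball3: White ceramic grinding ball, origin at its centre, 16 mm across, 13 g; five alike, loose in the tray; they roll.
- ball4: White ceramic grinding ball, origin at its centre, 16 mm across, 13 g; five alike, loose in the tray; they roll.
- reagent: Bystander: amber glass jar with a cap, 68 mm across, 120 mm tall. Origin: centre of its underside.
- beaker: Bystander: open glass beaker, 66 mm across, 85 mm tall. Origin: centre of its underside.
- slidebox: Bystander: closed grey slide box, 90 x 75 x 35 mm. Origin: centre of its underside.
- weight: Bystander: brass cylinder weight, 32 mm across, 35 mm tall. Origin: centre of its underside.
- dish: Bystander: shallow glass dish, 90 mm across, 16 mm high. Origin: centre of its underside.
- vial: Bystander: small capped glass vial, 26 mm across, 55 mm tall. Origin: centre of its underside.
- notebook: Bystander: closed white notebook, 150 x 105 x 14 mm. Origin: centre of its underside.
Mind the look-alikes: they are no part of the job. What is shaped like the scoop but pink is not meant.

How it is judged:
On the way, in this order (a step that is already met when the one before it is completed fails the run):
1. at least one ball lies in the scoop, raised clear of the tray (height (world z) of bowl above 0.08 m and distance between any of ball0, ball1, ball2, ball3, ball4 and bowl below 0.05 m), for 0.2 s.
2. at least three balls lie in the hopper with the gate shut ((distance between each of ball0, ball1, ball2 and hopper below 0.045 m or distance between each of ball0, ball1, ball3 and hopper below 0.045 m or distance between each of ball0, ball1, ball4 and hopper below 0.045 m or distance between each of ball0, ball2, ball3 and hopper below 0.045 m or distance between each of ball0, ball2, ball4 and hopper below 0.045 m or distance between each of ball0, ball3, ball4 and hopper below 0.045 m or distance between each of ball1, ball2, ball3 and hopper below 0.045 m or distance between each of ball1, ball2, ball4 and hopper below 0.045 m or distance between each of ball1, ball3, ball4 and hopper below 0.045 m or distance between each of ball2, ball3, ball4 and hopper below 0.045 m) and value of joint gate below 0.006 m), for 0.2 s.
3. the scoop is laid down and let go, the balls still in the hopper and the gate shut (all of step 2 and height (world z) of bowl below 0.06 m and linear speed of scoop below 0.05 m/s and contact force between the fingers and scoop below 0.1 N), for 0.2 s.
At the end, for the whole second after the job is handed in: The slide is at rest 64 mm out, within 6 mm, held by the fingers (more than 1 N on them) and not by the scoop; at least three balls are in the jar; the scoop lies released and at rest, its bowl less than 60 mm above the bench, touching neither slide nor stand (value of joint gate between 0.058 and 0.07 m and velocity of joint gate between -0.01 and 0.01 m/s and contact force between the fingers and gate above 1 N and contact force between scoop and gate below 0.1 N and contact force between scoop and stand below 0.1 N and (distance between each of ball0, ball1, ball2 and jar below 0.042 m or distance between each of ball0, ball1, ball3 and jar below 0.042 m or distance between each of ball0, ball1, ball4 and jar below 0.042 m or distance between each of ball0, ball2, ball3 and jar below 0.042 m or distance between each of ball0, ball2, ball4 and jar below 0.042 m or distance between each of ball0, ball3, ball4 and jar below 0.042 m or distance between each of ball1, ball2, ball3 and jar below 0.042 m or distance between each of ball1, ball2, ball4 and jar below 0.042 m or distance between each of ball1, ball3, ball4 and jar below 0.042 m or distance between each of ball2, ball3, ball4 and jar below 0.042 m) and height (world z) of bowl below 0.06 m and linear speed of scoop below 0.05 m/s and contact force between the fingers and scoop below 0.1 N); the arm keeps its last pose, push and grip.
It fails at once if the fingers touch a ball (contact force between the fingers and ball0 above 0.3 N or contact force between the fingers and ball1 above 0.3 N or contact force between the fingers and ball2 above 0.3 N or contact force between the fingers and ball3 above 0.3 N or contact force between the fingers and ball4 above 0.3 N).
It fails at once if a bystander is moved more than 25 mm (distance of any of reagent, beaker, slidebox, weight, dish, vial, notebook from where it was at the start of the episode above 0.025 m).
It also fails if it takes over 69 s, if anything falls off the work surface, if the arm or the gripper's body presses on something with over 40 N, if the wrist force passes 120 N, or if a joint passes its speed limit or range.

## Working session

There is one attempt and no reset: what is moved stays moved. The work goes in short steps, Python scripts to look and compute and a tool call to move; the robot and the scene stay as the last step left them, time stands still between calls to the robot, and variables do not carry over. Pictures are saved under pics/ and viewed, and the job is handed in when it is done.

Besides the shell and the picture viewer there is one more tool, called after "Request:" by a JSON object that holds its "method" and its "body", one argument or row to a line. arm_command: Moves the arm, as the interface text tells. Its arguments: {"type":"object","properties":{"deltas":{"type":"array"},"squeeze":{"type":"number"}},"required":["deltas"]}

```bash
mkdir -p pics; ls; python3 - <<'E'
from workcell import monitor,cams,job,models
import cv2
print(monitor.state())
for n in ["scene","side","wrist"]:
    c=cams.camera(n); cv2.imwrite(f"pics/{n}0.png",c["color"][:,:,::-1]); print({k:v for k,v in c.items() if k!="color"})
E
```

```text
pics
{'time_s': 0.0, 'joint_positions': array([-1.14719583,  0.68997537, -0.19450938,  1.56636672,  0.1573265 ,
        0.90250212, -0.21507088]), 'dq': array([ 4.11597722e-05, -8.38851388e-05, -5.70720591e-04, -1.12636176e-03,
        5.78724098e-04, -2.34848005e-03, -7.64440413e-04]), 'joint_efforts': array([-5.24218849e-04, -5.27580178e+01, -1.26730286e+00, -1.53431743e+01,
       -5.26601239e-02,  6.55260388e-03,  1.73976769e-04]), 'tool_pos': array([0.23732327, 0.57752927, 0.25690923]), 'orientation': array([-1.00283906e-04,  1.93605214e-01,  9.81079079e-01, -9.23144123e-04]), 'force': array([-0.31408221,  0.77008764,  0.65067011]), 'wrist_torque': array([-0.00832582,  0.04675416, -0.00825109]), 'gripper_width': 0.08834912549623707}
{'fx': 419.33843482439903, 'fy': 419.33843482439903, 'cx': 250.804993895405, 'cy': 193.6320095083597, 'position': array([1.19302599, 0.18842191, 0.97438156]), 'attitude': array([0.53789795, 0.20383751, 0.28099234, 0.76821831])}
{'fx': 378.5752695752731, 'fy': 378.5752695752731, 'cx': 261.8776703678294, 'cy': 193.1163413781885, 'position': array([ 0.01184715, -0.55154591,  0.94643907]), 'attitude': array([ 0.88196486,  0.31187629, -0.11717466, -0.33337856])}
{'fx': 273.82257933276315, 'fy': 273.82257933276315, 'cx': 258.5027907021999, 'cy': 193.8368857913134, 'T_tool_cam': array([[ 4.96217174e-04,  9.49282895e-01,  3.14422868e-01,
         8.27399619e-02],
       [ 9.99999020e-01, -5.93635900e-05, -1.39895629e-03,
        -6.70239371e-04],
       [-1.30934000e-03,  3.14423254e-01, -9.49281993e-01,
        -1.27084709e-01],
       [ 0.00000000e+00,  0.00000000e+00,  0.00000000e+00,
         1.00000000e+00]])}
```

View pics/scene0.png

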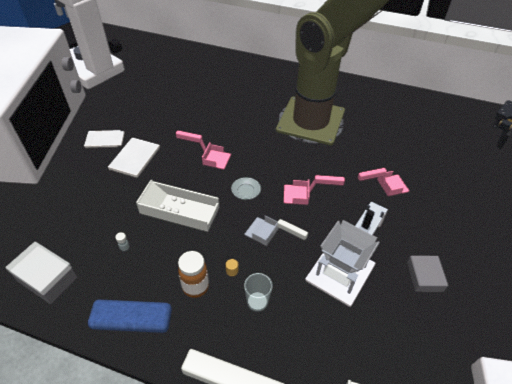

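View pics/side0.png

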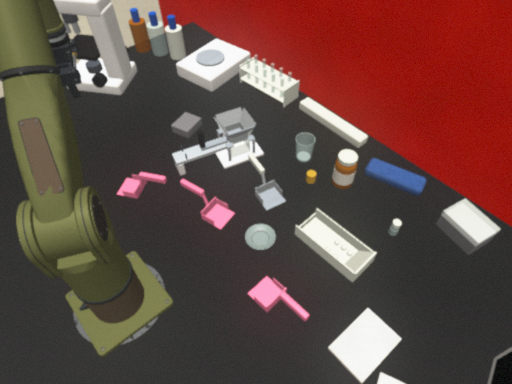

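View pics/wrist0.png

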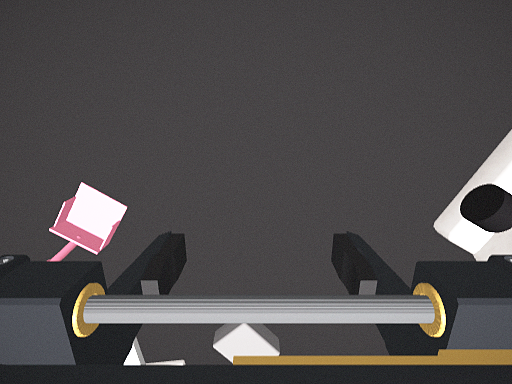

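```bash
cat > h.py <<'E'
import numpy as np, cv2
from scipy.spatial.transform import Rotation as Rn
from workcell import monitor,cams,job,models
def R(q): return Rn.from_quat([q[1],q[2],q[3],q[0]]).as_matrix()
def pose(c,st=None):
    if 'T_tool_cam' in c:
        T=np.eye(4);T[:3,:3]=R(st['orientation']);T[:3,3]=st['tool_pos'];T=T@c['T_tool_cam'];return T[:3,:3],T[:3,3]
    return R(c['attitude']),np.array(c['position'])
def proj(c,P,st=None):
    r,t=pose(c,st);p=(np.atleast_2d(P)-t)@r
    return np.stack([c['cx']+c['fx']*p[:,0]/-p[:,2],c['cy']+c['fy']*(-p[:,1])/-p[:,2]],1)
def back(c,uv,z,st=None):
    r,t=pose(c,st);uv=np.atleast_2d(uv).astype(float)
    d=np.stack([(uv[:,0]-c['cx'])/c['fx'],-(uv[:,1]-c['cy'])/c['fy'],-np.ones(len(uv))],1)@r.T
    return t+d*((z-t[2])/d[:,2])[:,None]
def save(name,img,crop=None,s=1):
    if crop: l,t,r,b=crop; img=img[t:b,l:r]
    cv2.imwrite('pics/'+name,cv2.resize(img[:,:,::-1],None,fx=s,fy=s,interpolation=cv2.INTER_CUBIC))
E
python3 - <<'E'
from h import *
cs={n:cams.camera(n) for n in["scene","side"]}
import pickle
out={}
for n in cs:
    for q in["stand","tray","scoop","gate_grip","ball0","reagent","beaker","slidebox","weight","dish","vial","notebook"]:
        r=models.silhouettes(n,q); out[n,q]=r
        print(n,q,[(round(x['p'],2),[int(v) for v in x['box']],int(x['mask'].sum())) for x in r[:6]])
pickle.dump((cs,out),open('d.pkl','wb'))
save('sA.png',cs['scene']['color'],(120,110,420,310),2.6)
save('sB.png',cs['side']['color'],(110,90,410,300),2.6)
E
```

```text
scene stand [(0.9, [306, 202, 389, 307], 4183)]
scene tray [(0.8, [139, 181, 221, 231], 2523), (0.5, [327, 209, 376, 272], 540)]
scene scoop [(0.97, [283, 176, 345, 203], 750), (0.81, [246, 216, 307, 245], 842), (0.74, [109, 136, 159, 175], 1178), (0.68, [360, 169, 408, 193], 644), (0.63, [178, 128, 230, 168], 727)]
scene gate_grip [(0.76, [333, 210, 373, 269], 485), (0.69, [229, 179, 257, 198], 496), (0.51, [139, 179, 221, 229], 2464)]
scene ball0 [(0.55, [304, 201, 388, 304], 4150), (0.42, [242, 217, 306, 244], 884)]
scene reagent [(0.76, [181, 252, 206, 296], 1126)]
scene beaker [(0.86, [244, 272, 273, 307], 823)]
scene slidebox [(0.64, [407, 258, 448, 295], 1143), (0.62, [118, 233, 128, 250], 146)]
scene weight [(0.5, [225, 262, 237, 276], 168)]
scene dish [(0.83, [227, 178, 256, 199], 511), (0.48, [137, 179, 223, 230], 2601)]
scene vial []
scene notebook [(0.84, [109, 138, 157, 175], 1069), (0.49, [241, 272, 274, 310], 793)]
side stand [(0.7, [173, 110, 263, 173], 2833), (0.46, [308, 171, 316, 185], 124)]
side tray [(0.72, [296, 208, 376, 285], 2808)]
side scoop [(0.81, [179, 175, 230, 232], 849), (0.73, [115, 169, 165, 200], 664), (0.66, [249, 277, 309, 321], 1093), (0.57, [248, 157, 286, 210], 748)]
side gate_grip [(0.65, [197, 127, 239, 149], 281)]
side ball0 []
side reagent [(0.57, [333, 149, 357, 188], 791)]
side beaker [(0.69, [296, 129, 316, 166], 494)]
side slidebox []
side weight [(0.53, [306, 170, 315, 184], 113)]
side dish [(0.64, [243, 222, 275, 248], 615)]
side vial [(0.61, [389, 218, 402, 241], 156), (0.49, [247, 153, 283, 210], 761)]
side notebook [(0.69, [331, 305, 398, 384], 2875)]
```

View pics/sA.png

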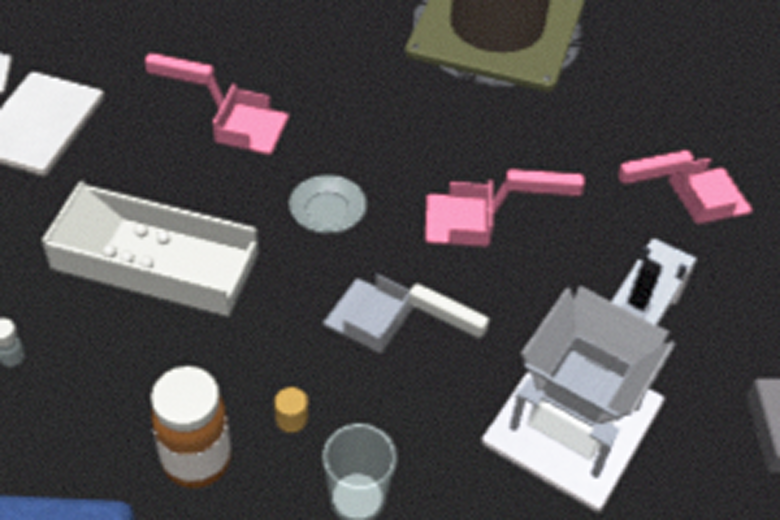

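View pics/sB.png

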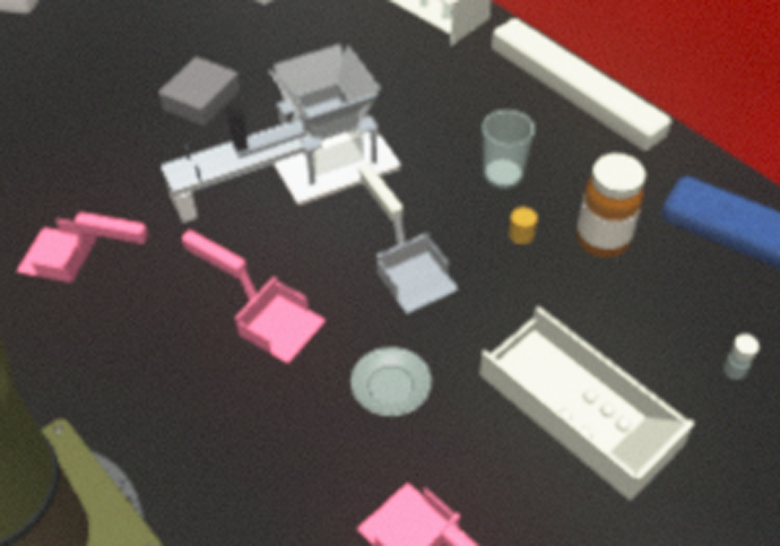

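```bash
python3 - <<'E'
from h import *
import pickle
cs,_=pickle.load(open('d.pkl','rb'))
def g(name,n,crop,s):
    l,t,r,b=crop
    im=cv2.resize(cs[n]['color'][t:b,l:r],None,fx=s,fy=s,interpolation=cv2.INTER_CUBIC)
    for u in range((l+9)//10*10,r,10):
        cv2.line(im,((u-l)*s+s//2,0),((u-l)*s+s//2,6),(255,255,0),1); cv2.putText(im,str(u),((u-l)*s-8,16),0,.35,(255,255,0))
    for v in range((t+9)//10*10,b,10):
        cv2.line(im,(0,(v-t)*s+s//2),(6,(v-t)*s+s//2),(255,255,0),1); cv2.putText(im,str(v),(8,(v-t)*s+s//2+4),0,.35,(255,255,0))
    cv2.imwrite('pics/'+name,im[:,:,::-1])
g('t1.png','scene',(130,175,230,235),8)
g('t2.png','side',(290,200,385,290),6)
g('s1.png','scene',(240,205,315,255),10)
g('s2.png','side',(240,150,295,215),9)
g('p1.png','scene',(300,195,395,305),5)
g('p2.png','side',(165,100,275,180),7)
E
```

```text
(no output)
```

View pics/t1.png

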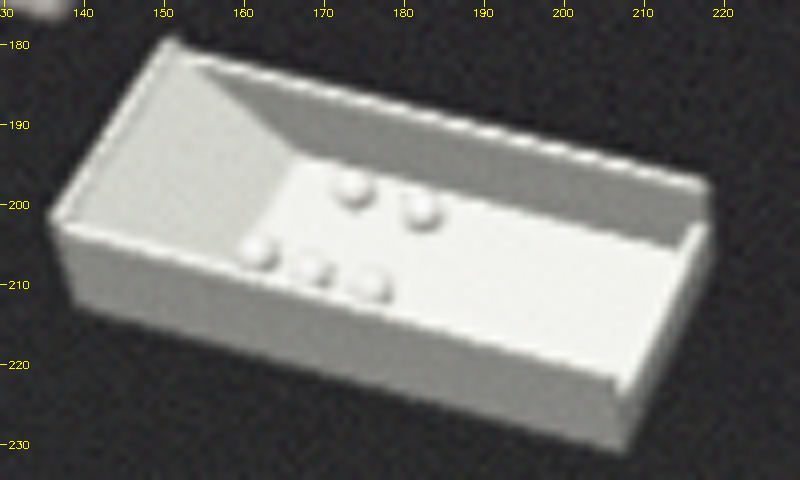

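View pics/t2.png

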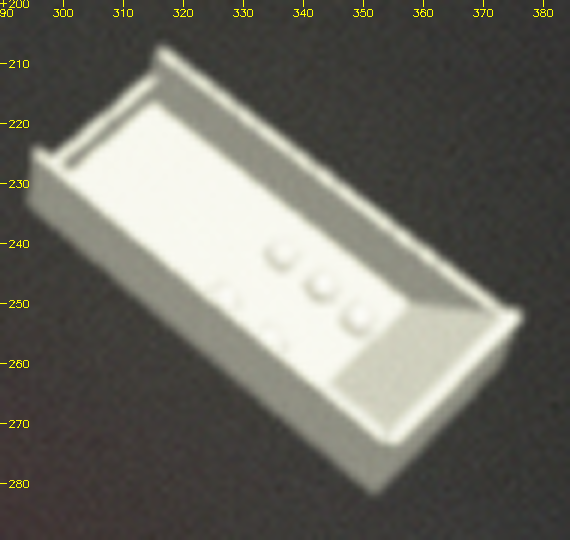

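View pics/s1.png

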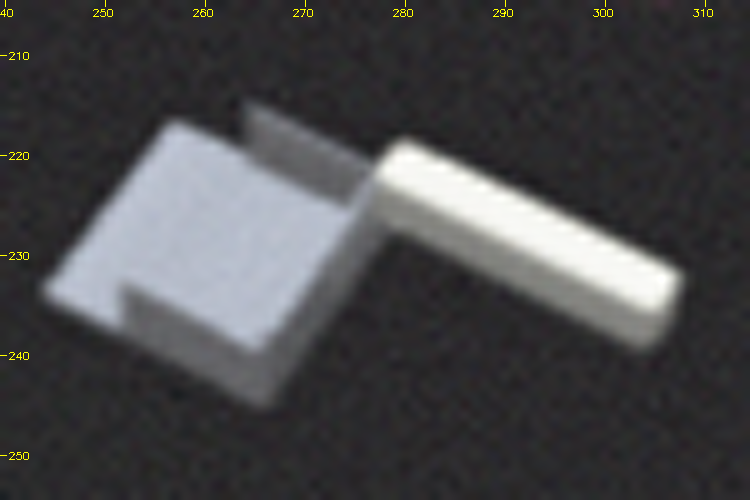

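View pics/s2.png

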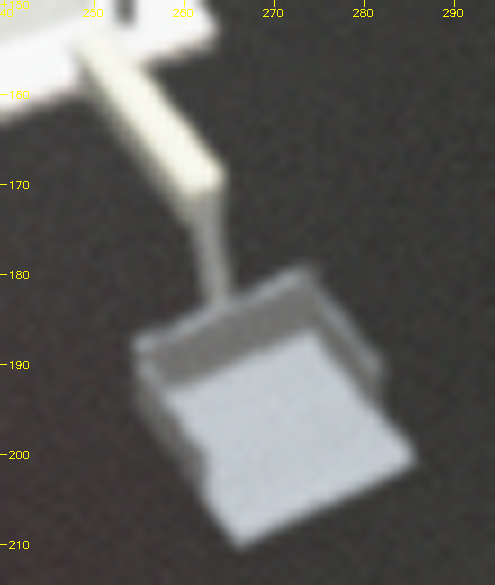

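View pics/p1.png

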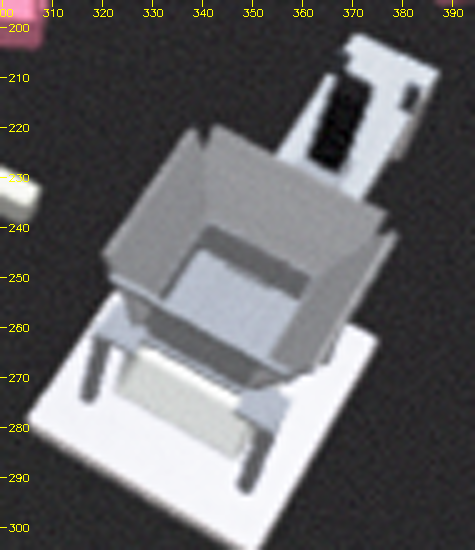

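View pics/p2.png

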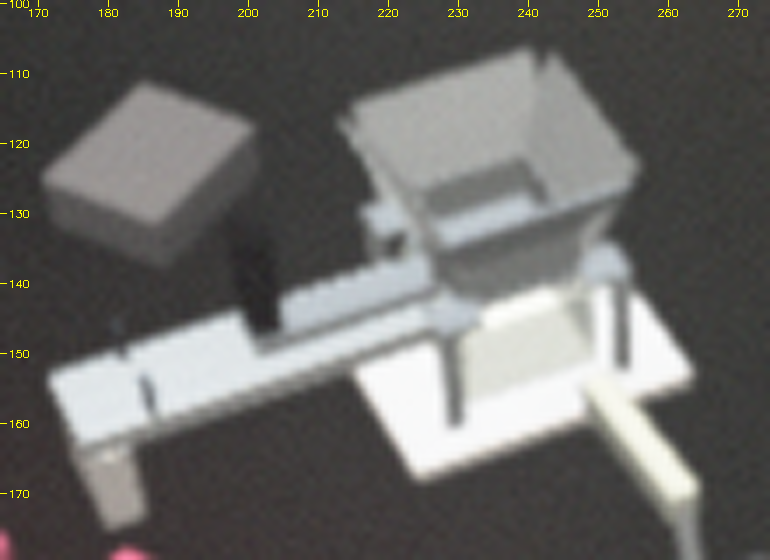

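```bash
cat > fit.py <<'E'
from h import *
import pickle
from scipy.optimize import least_squares
cs,_=pickle.load(open('d.pkl','rb'))
D={'tray':dict(scene=[(151,179.3,95,-46,50),(136,201.4,95,46,50),(217.6,197,-119,-46,45),(207,222.2,-119,46,45),(207.6,231,-119,46,0),(138.9,212.4,95,46,0)],
 side=[(316.7,207.5,-119,46,45),(295.7,224.5,-119,-46,45),(376.2,252.5,95,46,50),(354.5,272.8,95,-46,50),(352,281.7,95,-46,0),(294.2,233.3,-119,-46,0)]),
'scoop':dict(scene=[(257,216.3,37,-36,1),(244,233.7,37,36,1),(265.8,245.3,-36,36,0),(280,218.3,-47,-8,86),(277.3,222.3,-47,8,86),(307.8,232,-132,-8,86),(305,235.7,-132,8,86),(304,239.7,-132,8,64)],
 side=[(285.8,200.4,37,36,1),(266.2,210.6,37,-36,1),(273.2,178.9,-36,36,34),(254.5,187.3,-36,-36,34)]),
'stand':dict(scene=[(350.5,304.1,75,65,0),(305.1,277.5,75,-65,0),(374.9,262.5,-75,65,0),(386.9,208.5,-220,25,62),(369.5,202.1,-220,-25,62)],
 side=[(171.6,153.5,-220,25,62),(176.6,163.5,-220,-25,62),(224.2,168.1,-75,-65,0),(263.4,153.1,75,-65,0)])}
def w(p,L):
    c,s=np.cos(p[2]),np.sin(p[2]);L=np.array(L)/1000.
    return np.stack([p[0]+c*L[:,0]-s*L[:,1],p[1]+s*L[:,0]+c*L[:,1],L[:,2]],1)
if __name__=='__main__':
  for k,d in D.items():
    def f(p): return np.concatenate([(proj(cs[n],w(p,[q[2:] for q in d[n]]))-np.array([q[:2] for q in d[n]])).ravel() for n in d])
    q=d['scene'][0]; b=back(cs['scene'],q[:2],q[4]/1000)[0]
    best=min((least_squares(f,[b[0],b[1],a],loss='soft_l1') for a in np.arange(-3,3,.8)),key=lambda r:r.cost)
    print(k,best.x.round(4),np.degrees(best.x[2]).round(1));print(f(best.x).reshape(-1,2).round(1).tolist())
  print('balls', back(cs['scene'],[(175-.8,198),(182.8,201),(162,206),(169,208),(176.5,210)],.013).round(3).tolist())
  print('balls side', back(cs['side'],[(336.3,241.8),(342.8,246.8),(348.8,252.5)],.013).round(3).tolist())
E
python3 fit.py
```

```text
tray [ 0.5365 -0.2728  4.7453] 271.9
[[-0.2, -0.1], [0.1, 0.4], [0.5, 0.6], [-0.8, -0.3], [-0.3, 0.4], [0.5, 0.2], [-0.2, -0.4], [-0.6, 0.3], [0.1, -0.3], [0.6, 0.7], [-0.4, 0.4], [-0.1, 0.1]]
scoop [ 0.5235 -0.0079 -1.7779] -101.9
[[0.1, 0.4], [-0.0, 0.1], [0.5, 0.2], [-0.6, -0.7], [-0.8, -0.6], [0.2, -0.5], [0.3, 0.1], [0.3, 0.9], [-0.1, 0.5], [-0.3, -0.6], [1.0, -0.0], [-0.1, 0.1]]
stand [ 0.5774  0.2298 -0.2454] -14.1
[[0.1, 2.6], [-0.2, 3.0], [-0.5, 1.0], [-0.2, -0.8], [0.6, -2.1], [-0.6, 0.0], [-0.5, -0.1], [-0.1, 1.2], [0.0, 1.7]]
balls [[0.509, -0.289, 0.013], [0.511, -0.26, 0.013], [0.549, -0.309, 0.013], [0.549, -0.286, 0.013], [0.548, -0.263, 0.013]]
balls side [[0.551, -0.261, 0.013], [0.552, -0.285, 0.013], [0.551, -0.308, 0.013]]
```

```bash
cat >> h.py <<'E'
def az(st=None):
    st=st or monitor.state(); x=R(st['orientation'])[:,0]; return np.arctan2(x[1],x[0])
def plan(p,a_deg,grip,step=38,turn=.12,st=None):
    """rows to go from state to p, tool-x azimuth a_deg"""
    st=st or monitor.state(); p=np.array(p); d=p-st['tool_pos']; a=az(st); da=(np.radians(a_deg)-a+np.pi)%(2*np.pi)-np.pi
    n=int(max(np.ceil(np.linalg.norm(d)*1000/step),np.ceil(abs(da)/turn),1)); rows=[]
    for i in range(n):
        s=d*1000/n; x=np.array([np.cos(a),np.sin(a)]); y=np.array([np.sin(a),-np.cos(a)])
        rows.append([round(float(x@s[:2]),1),round(float(y@s[:2]),1),round(float(-s[2]),1),round(-da/n,3),grip]); a+=da/n
    for i in range(0,n,8): print(str(rows[i:i+8]).replace(' ',''))
def say():
    st=monitor.state(); print('t',round(st['time_s'],2),'pos',st['tool_pos'].round(4),'az',np.degrees(az(st)).round(2),'zax',R(st['orientation'])[:,2].round(3),'F',st['force'].round(1),'w',round(st['gripper_width'],4)); return st
E
python3 - <<'E'
from h import *
import pickle
cs,o=pickle.load(open('d.pkl','rb'))
for k,px,n,z in [('reagent top',(192,259),'scene',.12),('reagent top',(347,154),'side',.12),('beaker bottom',(258,302),'scene',0),('weight',(231,263),'scene',.035),('dish',(246,188),'scene',.01),('slidebox',(428,265),'scene',.035),('slidebox side',(186,120),'side',.035),('pink',(297,192),'scene',.0),('pinkh',(330,181),'scene',.08),('pink3',(210,156),'scene',0.)]:
    print(k,back(cs[n],px,z)[0].round(3))
st=say(); plan((.541,.075,.2),78,60)
E
```

```text
reagent top [ 0.74  -0.112  0.12 ]
reagent top [ 0.749 -0.107  0.12 ]
beaker bottom [0.733 0.054 0.   ]
weight [ 0.671 -0.043  0.035]
dish [ 0.395 -0.103  0.01 ]
slidebox [0.501 0.438 0.035]
slidebox side [0.517 0.444 0.035]
pink [0.347 0.047 0.   ]
pinkh [0.343 0.137 0.08 ]
pink3 [ 0.295 -0.267  0.   ]
t 1.45 pos [0.2375 0.5781 0.2577] az 157.67 zax [ 0.  0. -1.] F [ 0.5 -0.1 -0.3] w 0.088
[[-29.5,-21.9,3.6,np.float64(0.087),60],[-31.3,-19.2,3.6,np.float64(0.087),60],[-32.8,-16.4,3.6,np.float64(0.087),60],[-34.1,-13.5,3.6,np.float64(0.087),60],[-35.2,-10.5,3.6,np.float64(0.087),60],[-36.0,-7.4,3.6,np.float64(0.087),60],[-36.5,-4.3,3.6,np.float64(0.087),60],[-36.7,-1.1,3.6,np.float64(0.087),60]]
[[-36.7,2.1,3.6,np.float64(0.087),60],[-36.3,5.3,3.6,np.float64(0.087),60],[-35.8,8.4,3.6,np.float64(0.087),60],[-34.9,11.5,3.6,np.float64(0.087),60],[-33.8,14.5,3.6,np.float64(0.087),60],[-32.4,17.3,3.6,np.float64(0.087),60],[-30.8,20.1,3.6,np.float64(0.087),60],[-28.9,22.7,3.6,np.float64(0.087),60]]
```

Request:
{"method": "arm_command", "body": {
  "deltas": [
    [[-29.5, -22, 3, 0.087, 60], [-31, -19, 3, 0.087, 60], [-33, -16, 3, 0.087, 60], [-34, -13.5, 3, 0.087, 60], [-35, -10.5, 3, 0.087, 60], [-36, -7.5, 3, 0.087, 60], [-36.5, -4.5, 3, 0.087, 60], [-36.5, -1, 3, 0.087, 60]]
  ]
}}

```text
time_s: 2.12
tool_pos: [0.3896, 0.3258, 0.2339]
orientation: [0.0, 0.518, 0.855, 0.0]
force: [0.8, 0.9, 0.3]
gripper_width: 0.0524
```

Request:
{"method": "arm_command", "body": {
  "deltas": [
    [[-36.5, 2, 3, 0.087, 60], [-36.5, 5, 3, 0.087, 60], [-36, 8.5, 3, 0.087, 60], [-35, 11.5, 3, 0.087, 60], [-34, 14.5, 3, 0.087, 60], [-32.5, 17.5, 3, 0.087, 60], [-31, 20, 3, 0.087, 60], [-29, 22.5, 3, 0.087, 60]]
  ]
}}

```text
time_s: 2.78
tool_pos: [0.5411, 0.0729, 0.2097]
orientation: [-0.0, 0.779, 0.627, 0.0]
force: [-0.2, -0.0, -1.0]
gripper_width: 0.0529
```

```bash
python3 - <<'E'
from h import *
st=say(); c=cams.camera('wrist'); st2=say(); save('w1.png',c['color'],None,1.5)
import pickle; pickle.dump((c,st2),open('w1.pkl','wb'))
E
```

```text
t 2.78 pos [0.5411 0.0729 0.2097] az 77.67 zax [ 0.  0. -1.] F [-0.2 -0.  -1. ] w 0.0529
t 2.83 pos [0.5452 0.0637 0.2098] az 76.83 zax [ 0.005 -0.006 -1.   ] F [ 4.6 -5.7  0. ] w 0.0532
```

View pics/w1.png

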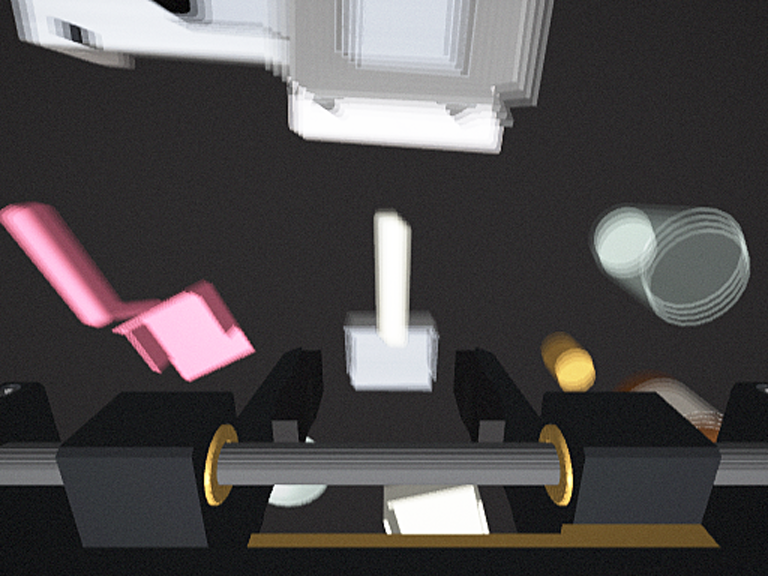

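Request:
{"method": "arm_command", "body": {
  "deltas": [
    [[0, 0, 0, 0, 60], [0, 0, 0, 0, 60], [0, 0, 0, 0, 60]]
  ]
}}

```text
time_s: 3.08
tool_pos: [0.5396, 0.0761, 0.2097]
orientation: [-0.001, 0.777, 0.63, 0.0]
force: [-0.6, -0.1, 0.6]
gripper_width: 0.0527
```

```bash
python3 - <<'E'
from h import *
import pickle
st=say(); c=cams.camera('wrist'); say(); save('w2.png',c['color'],None,1.5); pickle.dump((c,st),open('w1.pkl','wb'))
E
```

```text
t 3.08 pos [0.5396 0.0761 0.2097] az 78.07 zax [-0.001  0.001 -1.   ] F [-0.6 -0.1  0.6] w 0.0527
t 3.13 pos [0.5396 0.0764 0.2097] az 78.1 zax [-0.001  0.001 -1.   ] F [0.  0.7 0.2] w 0.0529
```

View pics/w2.png

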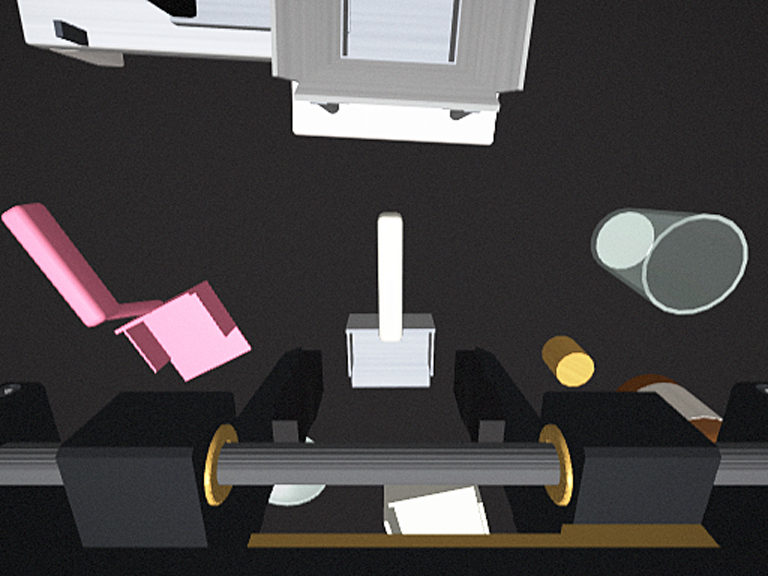

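```bash
python3 - <<'E'
from h import *
import pickle
c,st=pickle.load(open('w1.pkl','rb'))
p=lambda l: np.array(l)/1.5-.17
h=back(c,p([(378,215),(402,214),(379,341),(402,340)]),.086,st);print('handle',h.round(4).tolist())
print('mid',h.mean(0).round(4),np.degrees(np.arctan2(*((h[0]+h[1]-h[2]-h[3])[[1,0]]))).round(2))
print('lip',back(c,p([(352,387),(432,386)]),.001,st).round(4).tolist())
b=back(c,p([(293,134),(492,144),(493,144)]),.0,st);print('base',b.round(4).tolist(), np.linalg.norm(b[0]-b[1]))
r=back(c,p([(273,77),(522,92)]),.135,st);print('rim',r.round(4).tolist(),np.linalg.norm(r[0]-r[1]),np.degrees(np.arctan2(*(r[1]-r[0])[[1,0]])))
t=back(c,p([(342,60),(455,60)]),.07,st);print('throat',t.round(4).tolist())
t=back(c,p([(342,60),(455,63)]),.097,st);print('throat97',t.round(4).tolist())
E
```

```text
handle [[0.5425, 0.1239, 0.086], [0.5569, 0.1215, 0.086], [0.5253, 0.042, 0.086], [0.5405, 0.0395, 0.086]]
mid [0.5413 0.0817 0.086 ] 78.41
lip [[0.4803, -0.0374, 0.001], [0.5535, -0.0517, 0.001]]
base [[0.4874, 0.1866, 0.0], [0.6358, 0.148, 0.0], [0.6365, 0.1478, 0.0]] 0.15335899826996585
rim [[0.5126, 0.1988, 0.135], [0.6196, 0.1701, 0.135]] 0.11075118159929943 -15.024037265937624
throat [[0.5403, 0.2129, 0.07], [0.6041, 0.1994, 0.07]]
throat97 [[0.5419, 0.2071, 0.097], [0.599, 0.1936, 0.097]]
```

Request:
{"method": "arm_command", "body": {
  "deltas": [
    [[2, 1, 30, 0, 60], [0, 0, 38, 0, 60], [0, 0, 38, 0, 60], [0, 0, 20, 0, 60], [0, 0, 8.5, 0, 60], [0, 0, 0, 0, 60], [0, 0, 0, 0, 60]]
  ]
}}

```text
time_s: 3.72
tool_pos: [0.5419, 0.0771, 0.0759]
orientation: [-0.0, 0.777, 0.629, 0.0]
force: [-1.7, 0.0, 0.7]
gripper_width: 0.0529
```

```bash
python3 - <<'E'
from h import *
st=say(); c=cams.camera('wrist'); save('w3.png',c['color'],None,1.5)
E
```

```text
t 3.72 pos [0.5419 0.0771 0.0759] az 77.99 zax [ 0.001  0.001 -1.   ] F [-1.7  0.   0.7] w 0.0529
```

View pics/w3.png

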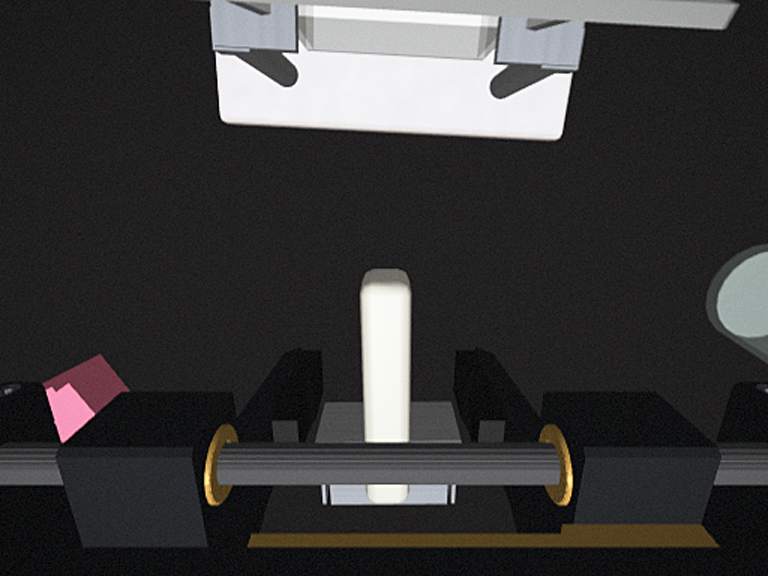

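Handle lies between the fingers, well centred (columns 362–410, fingers at 320/455). Closing.

Request:
{"method": "arm_command", "body": {
  "deltas": [
    [[0, 0, 0, 0, 10], [0, 0, 0, 0, 5], [0, 0, 0, 0, 0], [0, 0, 0, 0, 0], [0, 0, 0, 0, 0], [0, 0, 0, 0, 0]]
  ],
  "squeeze": 40
}}

```text
time_s: 4.27
tool_pos: [0.5417, 0.0762, 0.0754]
orientation: [0.0, 0.778, 0.629, 0.0]
force: [0.3, -0.4, -0.0]
gripper_width: 0.0157
```

```bash
python3 - <<'E'
from h import *
st=say()
E
```

```text
t 4.27 pos [0.5417 0.0762 0.0754] az 77.91 zax [ 0.  0. -1.] F [ 0.3 -0.4 -0. ] w 0.0157
```

```bash
python3 - <<'E'
from h import *
plan((.5314,-.118,.17),91.9,0,step=30,turn=.06)
E
```

```text
[[-24.0,3.8,-11.8,np.float64(-0.031),0],[-24.1,3.1,-11.8,np.float64(-0.031),0],[-24.2,2.3,-11.8,np.float64(-0.031),0],[-24.3,1.6,-11.8,np.float64(-0.031),0],[-24.3,0.9,-11.8,np.float64(-0.031),0],[-24.3,0.1,-11.8,np.float64(-0.031),0],[-24.3,-0.6,-11.8,np.float64(-0.031),0],[-24.3,-1.4,-11.8,np.float64(-0.031),0]]
```

Request:
{"method": "arm_command", "body": {
  "deltas": [
    [[0, 0, -20, 0, 0], [-24, 4, -24, -0.031, 0], [-24, 3, -24, -0.031, 0], [-24, 2.5, -20, -0.031, 0], [-24, 1.5, -7, -0.031, 0], [-24.5, 1, 0, -0.031, 0], [-24.5, 0, 0, -0.031, 0], [-24.5, -0.5, 0, -0.031, 0]]
  ]
}}

```text
time_s: 4.93
tool_pos: [0.5327, -0.095, 0.1703]
orientation: [-0.0, 0.704, 0.71, -0.0]
force: [-0.0, -0.3, -1.3]
gripper_width: 0.0151
```

Request:
{"method": "arm_command", "body": {
  "deltas": [
    [[-24.5, -1.5, 0, -0.031, 0], [0, 0, 0, 0, 0], [0, 0, 0, 0, 0], [0, 0, 0, 0, 0]]
  ]
}}

```text
time_s: 5.27
tool_pos: [0.5316, -0.1174, 0.17]
orientation: [-0.001, 0.694, 0.72, 0.0]
force: [-0.1, 0.8, -1.8]
gripper_width: 0.0156
```

```bash
python3 - <<'E'
from h import *
import pickle
st=say(); c=cams.camera('wrist'); save('w4.png',c['color'],None,1.5); pickle.dump((c,st),open('w4.pkl','wb'))
c=cams.camera('side'); save('sd4.png',c['color'],(220,130,400,300),4)
c=cams.camera('scene'); save('sc4.png',c['color'],(120,120,320,260),4)
E
```

```text
t 5.27 pos [ 0.5316 -0.1174  0.17  ] az 92.13 zax [-0.     0.001 -1.   ] F [-0.1  0.8 -1.8] w 0.0156
```

View pics/w4.png

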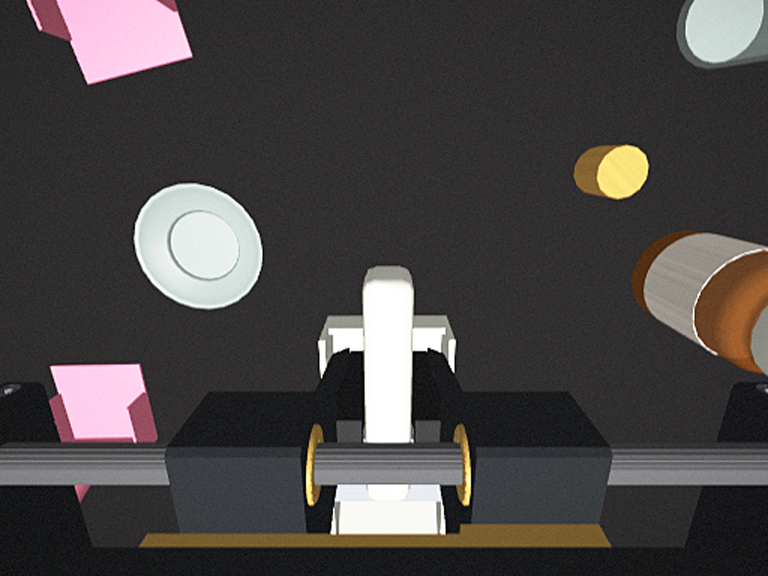

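View pics/sd4.png

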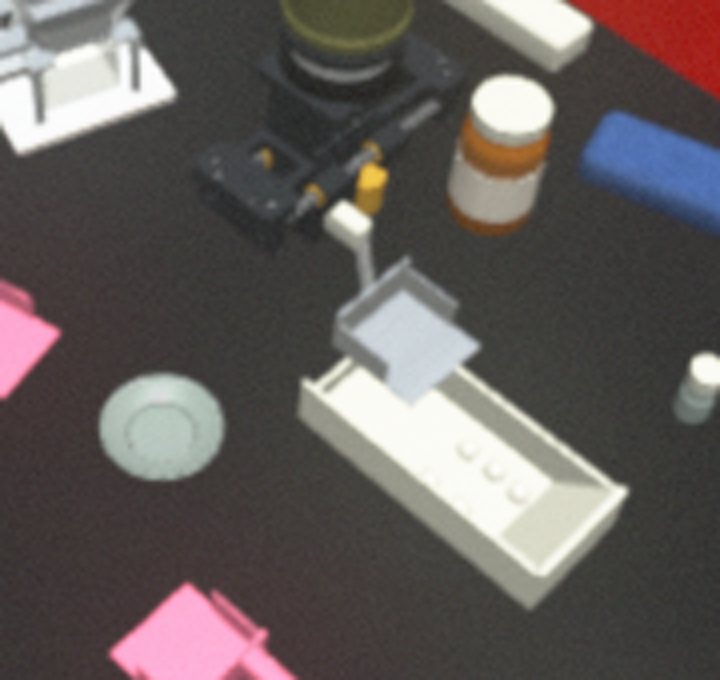

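View pics/sc4.png

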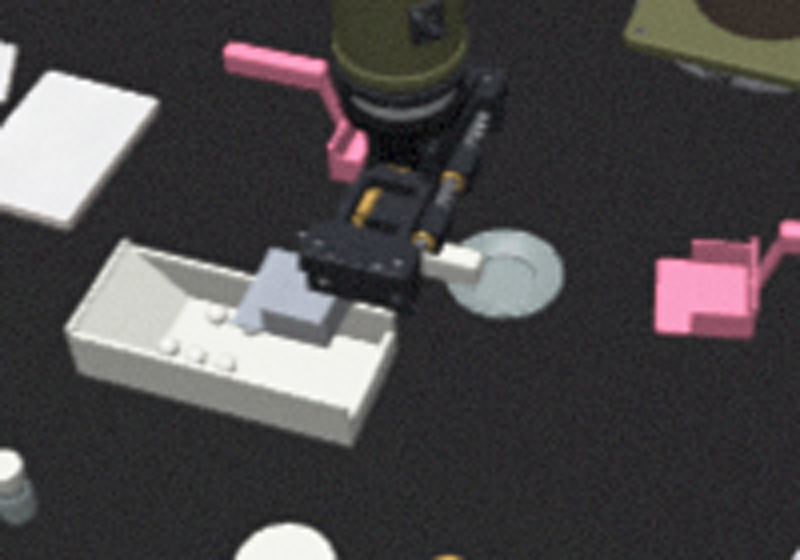

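```bash
cat >> h.py <<'E'
def scoop_pts(tcp,a,pitch=0,gx=-85):
    """wire points of scoop held at tcp; a=tool x az (rad); pitch + = nose up"""
    L=np.array([(37,36,0),(37,-36,0),(-36,-36,0),(-36,36,0),(-36,36,34),(-36,-36,34),(12,36,26),(12,-36,26),(-132,8,86),(-132,-8,86),(-47,8,86),(-47,-8,86)],float)-[gx,0,75]
    c,s=np.cos(pitch),np.sin(pitch); L=np.stack([c*L[:,0]-s*L[:,2],L[:,1],s*L[:,0]+c*L[:,2]],1)/1000
    f=a+np.pi; c,s=np.cos(f),np.sin(f)
    return np.array(tcp)+np.stack([c*L[:,0]-s*L[:,1],s*L[:,0]+c*L[:,1],L[:,2]],1)
SE=[(0,1),(1,2),(2,3),(3,0),(3,4),(4,5),(5,2),(8,9),(9,11),(11,10),(10,8),(4,6),(5,7)]
def tray_pts(p=(.5365,-.2728,4.7453)):
    L=np.array([(95,-46,50),(95,46,50),(-119,46,45),(-119,-46,45),(-115,42,5),(-115,-42,5),(46,42,5),(46,-42,5),(90,42,47),(90,-42,47)])/1000.
    c,s=np.cos(p[2]),np.sin(p[2]); return np.stack([p[0]+c*L[:,0]-s*L[:,1],p[1]+s*L[:,0]+c*L[:,1],L[:,2]],1)
TE=[(0,1),(1,2),(2,3),(3,0),(4,5),(4,6),(5,7),(6,7),(6,8),(7,9),(8,9)]
def over(name,c,items,crop,s,st=None):
    l,t,r,b=crop; im=cv2.resize(c['color'][t:b,l:r],None,fx=s,fy=s,interpolation=cv2.INTER_CUBIC)
    for P,E,col in items:
        q=((proj(c,P,st)-[l,t]+.5)*s).round().astype(int)
        for i,j in E: cv2.line(im,tuple(map(int,q[i])),tuple(map(int,q[j])),col,1)
    cv2.imwrite('pics/'+name,im[:,:,::-1])
def look(tag,pitch=0,cn=('side','scene'),crops={'side':(240,150,400,300),'scene':(120,160,300,270)},s=4,model=True):
    st=say()
    for n in cn:
        c=cams.camera(n); it=[(tray_pts(),TE,(0,255,0))]
        if model: it.append((scoop_pts(st['tool_pos'],az(st),pitch),SE,(255,0,0)))
        over(f'{n}_{tag}.png',c,it,crops[n],s)
E
python3 - <<'E'
from h import *
look('5')
E
```

```text
t 5.42 pos [ 0.5319 -0.1166  0.1701] az 92.25 zax [-0.     0.001 -1.   ] F [ 0.  0. -1.] w 0.0155
```

View pics/side_5.png

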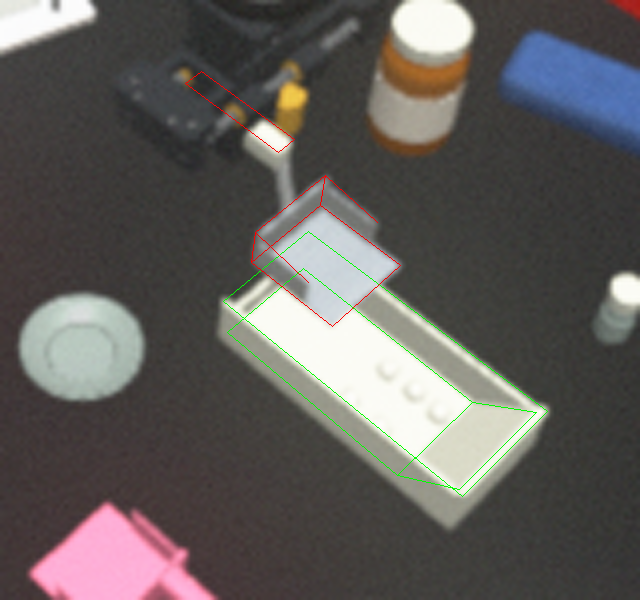

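View pics/scene_5.png

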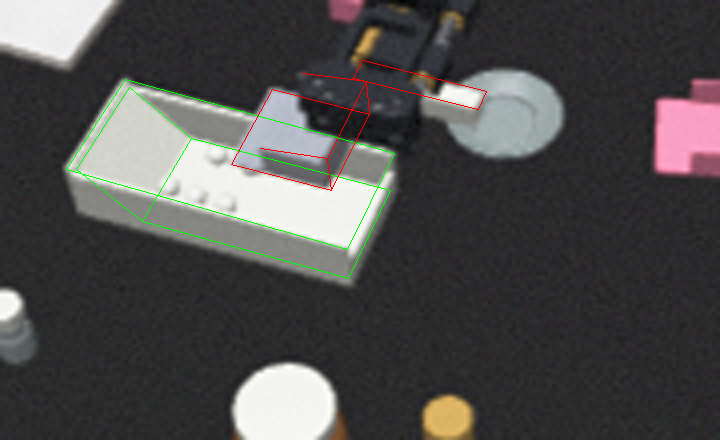

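Request:
{"method": "arm_command", "body": {
  "deltas": [
    [[0, 0, 25, 0, 0], [0, 0, 25, 0, 0], [0, 0, 18, 0, 0], [0, 0, 12, 0, 0], [0, 0, 6, 0, 0], [0, 0, 2, 0, 0], [0, 0, 0, 0, 0]]
  ]
}}

```text
time_s: 6.1
tool_pos: [0.532, -0.118, 0.0821]
orientation: [-0.0, 0.694, 0.72, 0.0]
force: [0.1, -0.6, -1.0]
gripper_width: 0.0158
```

```bash
python3 - <<'E'
from h import *
look('6')
E
```

```text
t 6.1 pos [ 0.532  -0.118   0.0821] az 92.15 zax [-0.  0. -1.] F [ 0.1 -0.6 -1. ] w 0.0158
```

View pics/side_6.png

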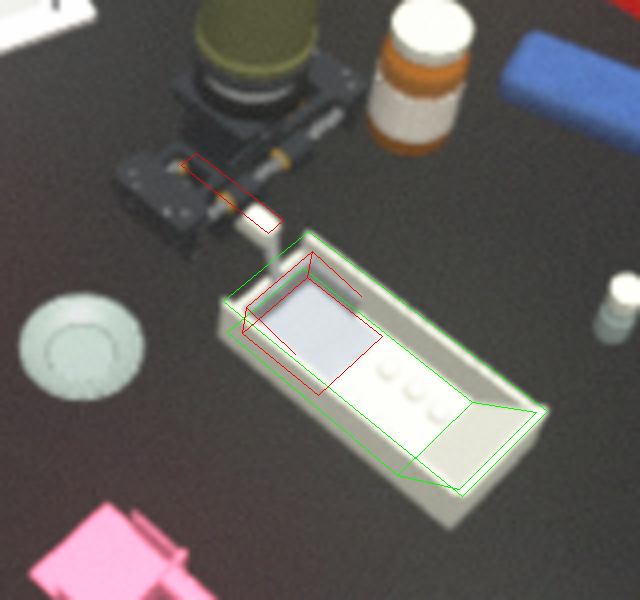

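View pics/scene_6.png

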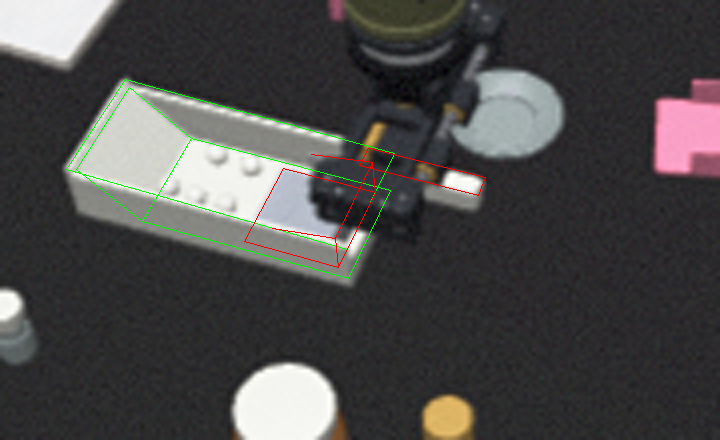

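Request:
{"method": "arm_command", "body": {
  "deltas": [
    [[0, 0, 1.5, 0, 0], [-8, 0, 0, 0, 0], [-8.5, 0, 0, 0, 0], [-8.5, 0, 0, 0, 0], [-8.5, 0, 0, 0, 0], [-8.5, 0, 0, 0, 0], [-8.5, 0, 0, 0, 0], [-8.5, 0, 0, 0, 0]]
  ]
}}

```text
time_s: 6.87
tool_pos: [0.534, -0.1784, 0.0808]
orientation: [0.0, 0.694, 0.72, 0.0]
force: [-0.1, -0.1, -0.1]
gripper_width: 0.0159
```

```bash
python3 - <<'E'
from h import *
look('7')
E
```

```text
t 6.87 pos [ 0.534  -0.1784  0.0808] az 92.09 zax [ 0.  0. -1.] F [-0.1 -0.1 -0.1] w 0.0159
```

View pics/side_7.png

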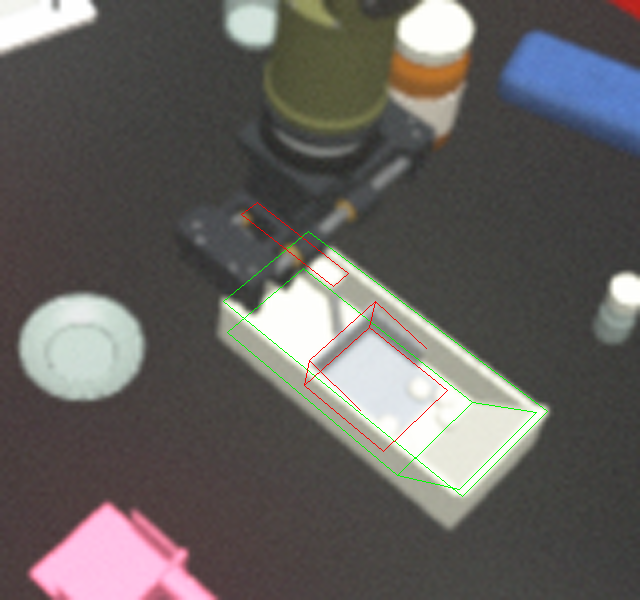

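View pics/scene_7.png

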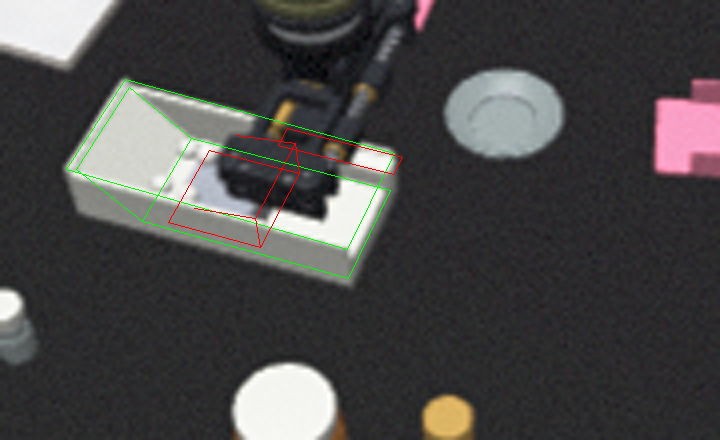

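Request:
{"method": "arm_command", "body": {
  "deltas": [
    [[-6, 0, 0, 0, 0], [-6, 0, 0, 0, 0], [-6, 0, 0, 0, 0], [-6, 0, 0, 0, 0], [-6, 0, 0, 0, 0], [-6, 0, 0, 0, 0], [-6, 0, 0, 0, 0], [0, 0, 0, 0, 0]]
  ],
  "squeeze": 15
}}

```text
time_s: 7.63
tool_pos: [0.5356, -0.2112, 0.0812]
orientation: [-0.005, 0.692, 0.722, 0.003]
force: [-1.7, 16.7, 9.7]
gripper_width: 0.0158
```

```bash
python3 - <<'E'
from h import *
look('8',.31)
E
```

```text
t 7.63 pos [ 0.5356 -0.2112  0.0812] az 92.44 zax [-0.002  0.011 -1.   ] F [-1.7 16.7  9.7] w 0.0158
```

View pics/side_8.png

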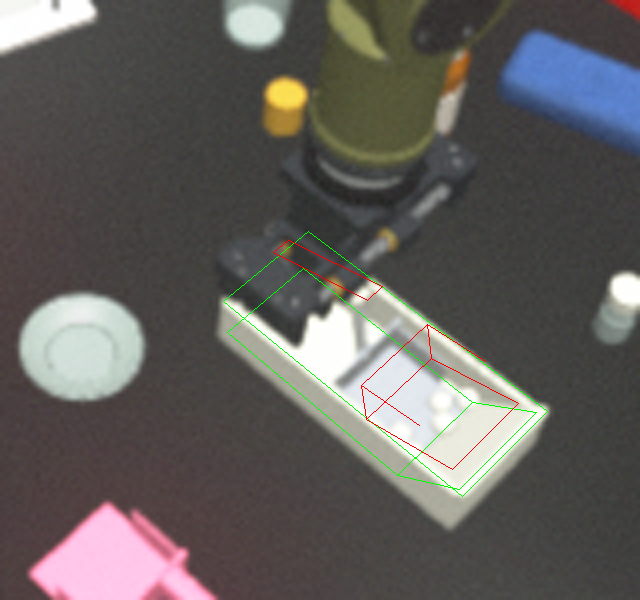

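View pics/scene_8.png

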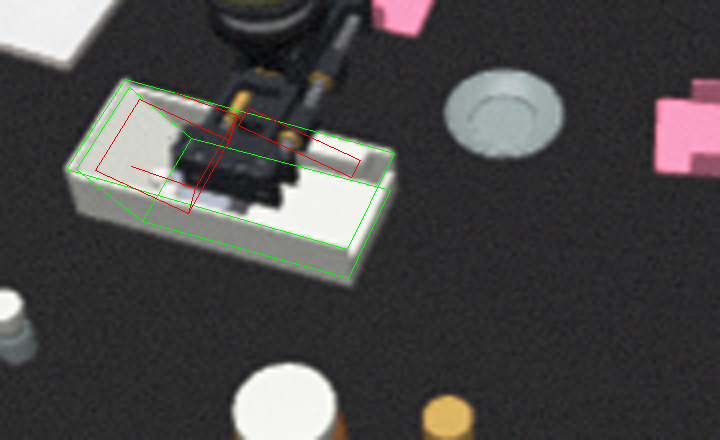

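```bash
python3 - <<'E'
from h import *
st=say(); c=cams.camera('side'); cr=(300,210,385,290)
T=(tray_pts(),TE,(0,255,0))
over('s9a.png',c,[],cr,8)
over('s9b.png',c,[(scoop_pts(st['tool_pos'],az(st),0),SE,(255,0,0)),(scoop_pts(st['tool_pos'],az(st),0,-73),SE,(0,0,255))],cr,8)
E
```

```text
t 7.73 pos [ 0.5356 -0.2112  0.0811] az 92.45 zax [-0.002  0.011 -1.   ] F [-2.5 15.1  9.5] w 0.0156
```

View pics/s9a.png

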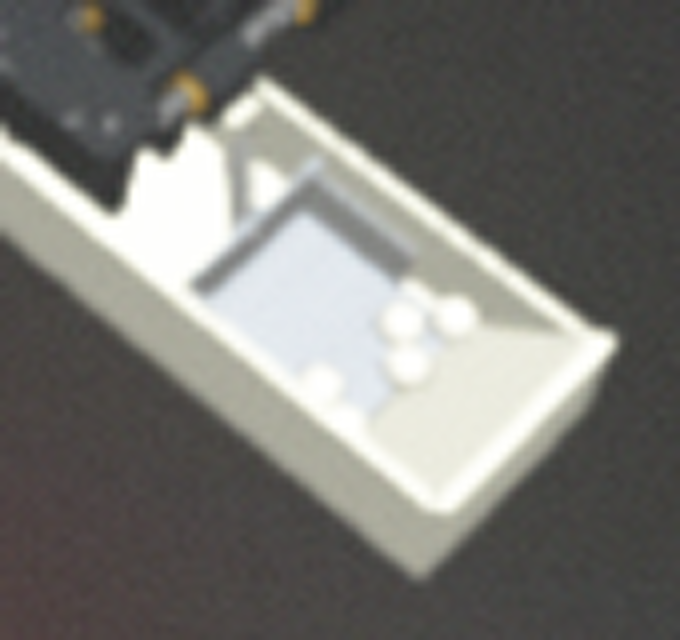

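View pics/s9b.png

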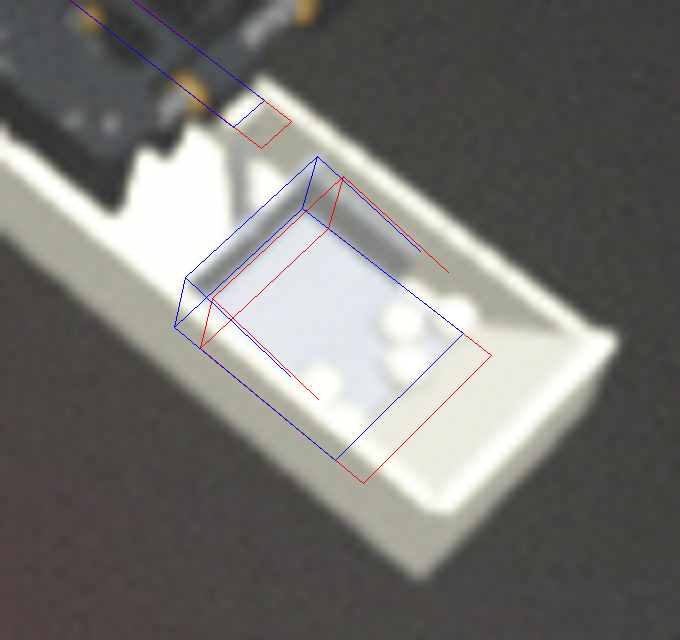

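Request:
{"method": "arm_command", "body": {
  "deltas": [
    [[5, 0, 0, 0, 0], [5, 0, 2, 0, 0], [3, 0, 2, 0, 0], [3, 0, 2, 0, 0], [3, 0, 2, 0, 0], [3, 0, 2, 0, 0], [2, 0, 2, 0, 0], [0, 0, 0, 0, 0]]
  ],
  "squeeze": 10
}}

```text
time_s: 8.45
tool_pos: [0.5347, -0.1951, 0.0682]
orientation: [-0.0, 0.694, 0.72, -0.0]
force: [-0.6, 0.1, 2.0]
gripper_width: 0.016
```

```bash
python3 - <<'E'
from h import *
st=say(); c=cams.camera('side'); cr=(300,210,385,290)
over('s10a.png',c,[],cr,8)
over('s10b.png',c,[(scoop_pts(st['tool_pos'],az(st),0,-73),SE,(255,0,0)),(scoop_pts(st['tool_pos'],az(st),.24,-73),SE,(0,0,255))],cr,8)
E
```

```text
t 8.45 pos [ 0.5347 -0.1951  0.0682] az 92.14 zax [-0. -0. -1.] F [-0.6  0.1  2. ] w 0.016
```

View pics/s10a.png

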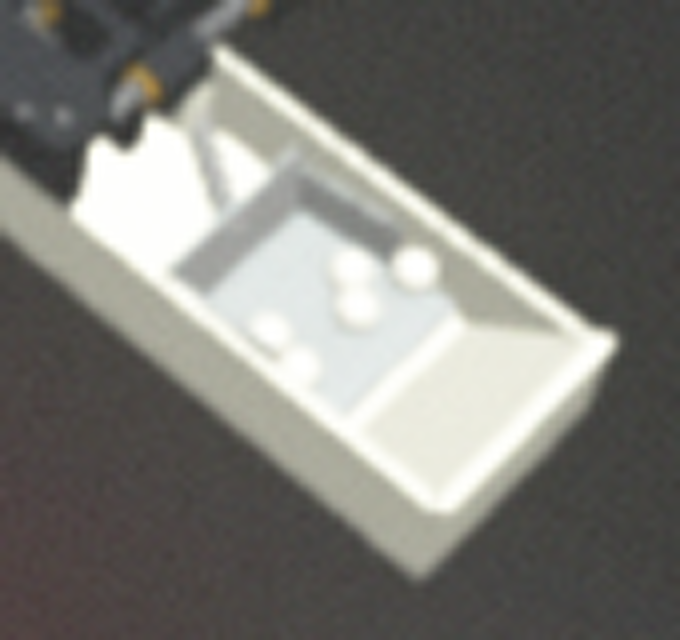

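View pics/s10b.png

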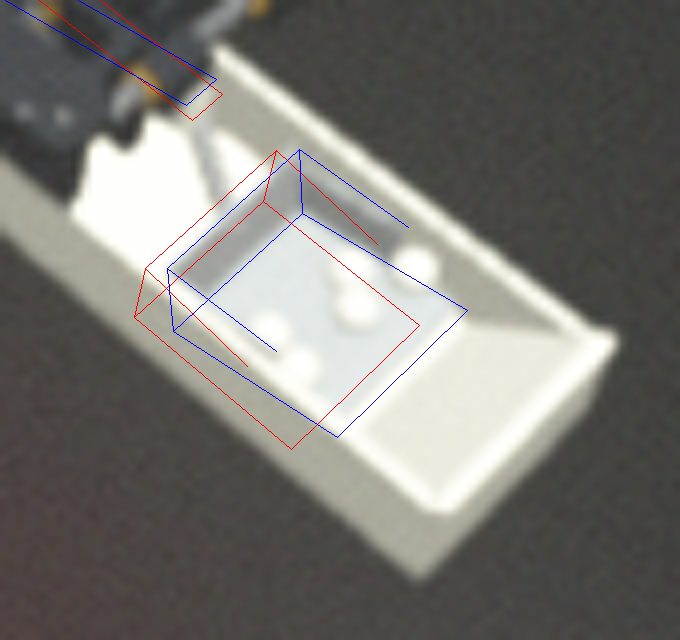

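Request:
{"method": "arm_command", "body": {
  "deltas": [
    [[0, 0, 0, 0, 0], [0, 0, 0, 0, 0], [0, 0, -5, 0, 0], [0, 0, -10, 0, 0], [0, 0, -15, 0, 0], [0, 0, -15, 0, 0], [0, 0, -15, 0, 0], [0, 0, -15, 0, 0]]
  ],
  "squeeze": 50
}}

```text
time_s: 9.17
tool_pos: [0.5341, -0.1952, 0.1449]
orientation: [-0.0, 0.694, 0.72, -0.0]
force: [-0.4, 0.2, -2.3]
gripper_width: 0.0152
```

Request:
{"method": "arm_command", "body": {
  "deltas": [
    [[0, 0, -15, 0, 0], [0, 0, -20, 0, 0], [0, 0, -20, 0, 0], [0, 0, -20, 0, 0], [0, 0, -20, 0, 0], [0, 0, -20, 0, 0], [0, 0, -10, 0, 0], [0, 0, -5, 0, 0]]
  ]
}}

```text
time_s: 9.83
tool_pos: [0.5349, -0.1954, 0.2756]
orientation: [0.001, 0.694, 0.72, 0.001]
force: [0.1, -0.1, -2.1]
gripper_width: 0.0152
```

```bash
python3 - <<'E'
from h import *
st=say(); c=cams.camera('side'); cr=(270,130,385,260)
over('s11a.png',c,[],cr,5)
over('s11b.png',c,[(scoop_pts(st['tool_pos'],az(st),.24,-73),SE,(0,0,255))],cr,5)
print('stand grip'); 
E
```

```text
t 9.83 pos [ 0.5349 -0.1954  0.2756] az 92.1 zax [ 0.002 -0.001 -1.   ] F [ 0.1 -0.1 -2.1] w 0.0152
stand grip
```

View pics/s11a.png

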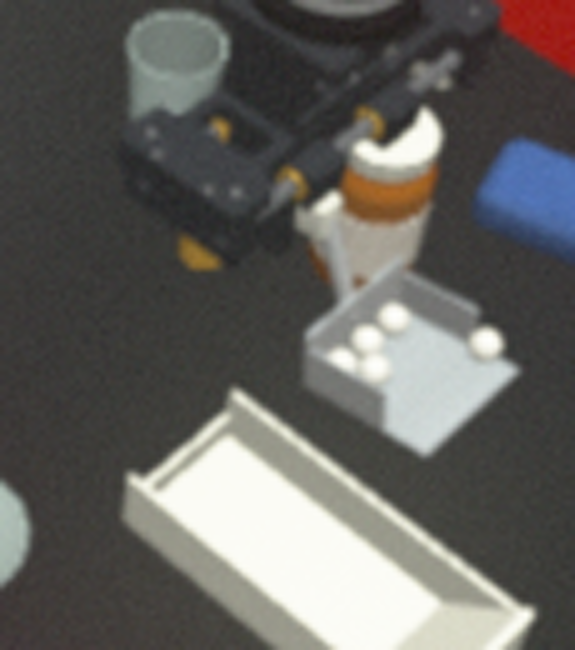

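View pics/s11b.png

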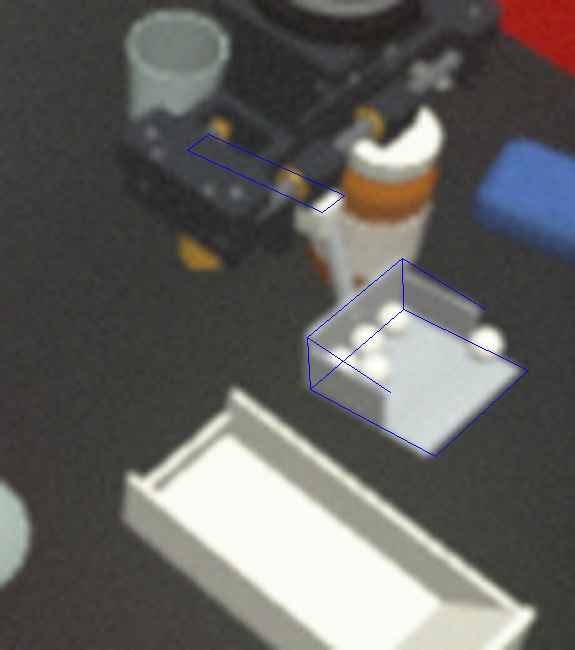

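Request:
{"method": "arm_command", "body": {
  "deltas": [
    [[0, 0, 10, 0, 0], [0, 0, 25, 0, 0], [0, 0, 32, 0, 0], [0, 0, 32, 0, 0], [0, 0, 32, 0, 0], [0, -1, 30, 0, 0], [0, -1, 20, 0, 0], [0, -2, 12, 0, 0]]
  ]
}}

```text
time_s: 10.55
tool_pos: [0.5278, -0.1942, 0.0759]
orientation: [-0.003, 0.694, 0.72, -0.001]
force: [0.4, -0.6, -1.0]
gripper_width: 0.0152
```

Request:
{"method": "arm_command", "body": {
  "deltas": [
    [[0, 0, 3, 0, 0], [0, 0, 0, 0, 0], [0, 8, 0, 0, 0], [0, 0, 0, 0, 0], [0, 0, 0, 0, 0]]
  ]
}}

```text
time_s: 10.97
tool_pos: [0.5396, -0.1952, 0.0784]
orientation: [0.001, 0.694, 0.72, 0.0]
force: [-0.3, -0.1, -2.2]
gripper_width: 0.0152
```

```bash
python3 - <<'E'
from h import *
st=say(); c=cams.camera('side'); cr=(300,200,390,290)
over('s12a.png',c,[],cr,7)
E
```

```text
t 10.97 pos [ 0.5396 -0.1952  0.0784] az 92.13 zax [ 0.002 -0.    -1.   ] F [-0.3 -0.1 -2.2] w 0.0152
```

View pics/s12a.png

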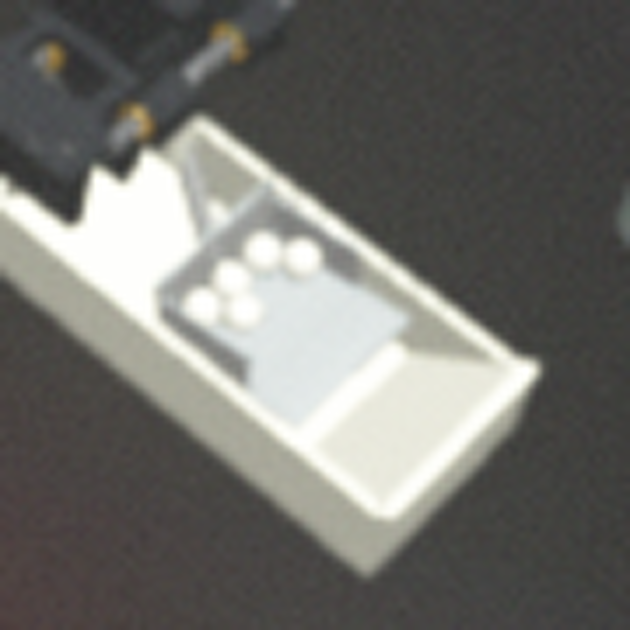

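Request:
{"method": "arm_command", "body": {
  "deltas": [
    [[0, -1, -5, 0, 0], [0, -1, -10, 0, 0], [0, -1, -15, 0, 0], [0, 0, -20, 0, 0], [0, 0, -25, 0, 0], [0, 0, -30, 0, 0], [0, 0, -30, 0, 0], [0, 0, -25, 0, 0]]
  ]
}}

```text
time_s: 11.68
tool_pos: [0.5357, -0.1954, 0.241]
orientation: [0.001, 0.694, 0.72, 0.001]
force: [1.0, -0.0, -1.9]
gripper_width: 0.0152
```

Request:
{"method": "arm_command", "body": {
  "deltas": [
    [[0, 0, -20, 0, 0], [4, 0, -15, 0, 0], [8, 0, -10, 0, 0], [12, 0, -5, 0, 0], [16, 0, 0, 0.014, 0], [20, 0, 0, 0.014, 0], [24, 0, 0, 0.014, 0], [24, 0, 0, 0.014, 0]]
  ]
}}

```text
time_s: 12.35
tool_pos: [0.5325, -0.0852, 0.2873]
orientation: [-0.001, 0.714, 0.7, -0.0]
force: [0.9, -0.4, -2.3]
gripper_width: 0.0149
```

```bash
python3 - <<'E'
from h import *
say(); plan((.593,.289,.29),75.5,0,step=20)
E
```

```text
t 12.35 pos [ 0.5325 -0.0852  0.2873] az 88.88 zax [-0.002  0.001 -1.   ] F [ 0.9 -0.4 -2.3] w 0.0149
[[19.8,2.8,-0.1,np.float64(0.012),0],[19.8,2.6,-0.1,np.float64(0.012),0],[19.8,2.3,-0.1,np.float64(0.012),0],[19.8,2.1,-0.1,np.float64(0.012),0],[19.9,1.8,-0.1,np.float64(0.012),0],[19.9,1.6,-0.1,np.float64(0.012),0],[19.9,1.3,-0.1,np.float64(0.012),0],[19.9,1.1,-0.1,np.float64(0.012),0]]
[[19.9,0.8,-0.1,np.float64(0.012),0],[19.9,0.6,-0.1,np.float64(0.012),0],[19.9,0.4,-0.1,np.float64(0.012),0],[20.0,0.1,-0.1,np.float64(0.012),0],[20.0,-0.1,-0.1,np.float64(0.012),0],[19.9,-0.4,-0.1,np.float64(0.012),0],[19.9,-0.6,-0.1,np.float64(0.012),0],[19.9,-0.9,-0.1,np.float64(0.012),0]]
[[19.9,-1.1,-0.1,np.float64(0.012),0],[19.9,-1.4,-0.1,np.float64(0.012),0],[19.9,-1.6,-0.1,np.float64(0.012),0]]
```

Request:
{"method": "arm_command", "body": {
  "deltas": [
    [[24, 3, 0, 0.016, 0], [24, 3, 0, 0.016, 0], [24, 3, 0, 0.016, 0], [24, 2, 0, 0.016, 0], [24, 2, 0, 0.016, 0], [24, 1, 0, 0.016, 0], [24, 1, 0, 0.016, 0], [24, 1, 0, 0.016, 0]]
  ]
}}

```text
time_s: 13.02
tool_pos: [0.5626, 0.1056, 0.2872]
orientation: [-0.001, 0.757, 0.654, -0.001]
force: [0.9, 0.2, -1.7]
gripper_width: 0.0148
```

Request:
{"method": "arm_command", "body": {
  "deltas": [
    [[24, 0, 0, 0.016, 0], [24, 0, 0, 0.016, 0], [24, 0, 0, 0.016, 0], [24, -1, 0, 0.016, 0], [20, -1, 0, 0.016, 0], [16, -1, 0, 0.016, 0], [12, -1, 0, 0, 0], [8, 0, 0, 0, 0]]
  ]
}}

```text
time_s: 13.68
tool_pos: [0.5876, 0.2557, 0.2871]
orientation: [-0.001, 0.787, 0.617, -0.0]
force: [-0.3, 0.7, -1.5]
gripper_width: 0.0152
```

Request:
{"method": "arm_command", "body": {
  "deltas": [
    [[4, 0, 0, 0, 0], [0, 0, 0, 0, 0], [0, 0, 0, 0, 0]]
  ]
}}

```text
time_s: 13.93
tool_pos: [0.5899, 0.2559, 0.2876]
orientation: [0.0, 0.788, 0.616, -0.0]
force: [-0.9, 0.2, -1.4]
gripper_width: 0.015
```

```bash
cat >> h.py <<'E'
def stand_pts(p=(.578,.231,np.radians(-14.5))):
    L=np.array([(52,52,135),(52,-52,135),(-52,-52,135),(-52,52,135),(29,29,97),(29,-29,97),(-29,-29,97),(-29,29,97),(-112,10,135),(-112,-10,135),(-128,-10,135),(-128,10,135),(-184,16.5,82),(-184,16.5,62),(-184,-16.5,82),(-184,-16.5,62),(-220,25,62),(-220,-25,62)])/1000.
    c,s=np.cos(p[2]),np.sin(p[2]); return np.stack([p[0]+c*L[:,0]-s*L[:,1],p[1]+s*L[:,0]+c*L[:,1],L[:,2]],1)
STE=[(0,1),(1,2),(2,3),(3,0),(4,5),(5,6),(6,7),(7,4),(8,9),(9,10),(10,11),(11,8),(12,13),(14,15),(16,17)]
def lookh(tag,pitch,gx=-73,cn=('side','scene'),s=5):
    st=say()
    for n in cn:
        c=cams.camera(n); cr={'side':(160,60,310,180),'scene':(280,170,420,310)}[n]
        over(f'{n}_{tag}.png',c,[(stand_pts(),STE,(0,255,0)),(scoop_pts(st['tool_pos'],az(st),pitch,gx),SE,(0,0,255))],cr,s)
        over(f'{n}_{tag}_raw.png',c,[],cr,s)
E
python3 - <<'E'
from h import *
lookh('13',.24)
E
```

```text
t 13.93 pos [0.5899 0.2559 0.2876] az 76.03 zax [-0.    -0.001 -1.   ] F [-0.9  0.2 -1.4] w 0.015
```

View pics/side_13.png

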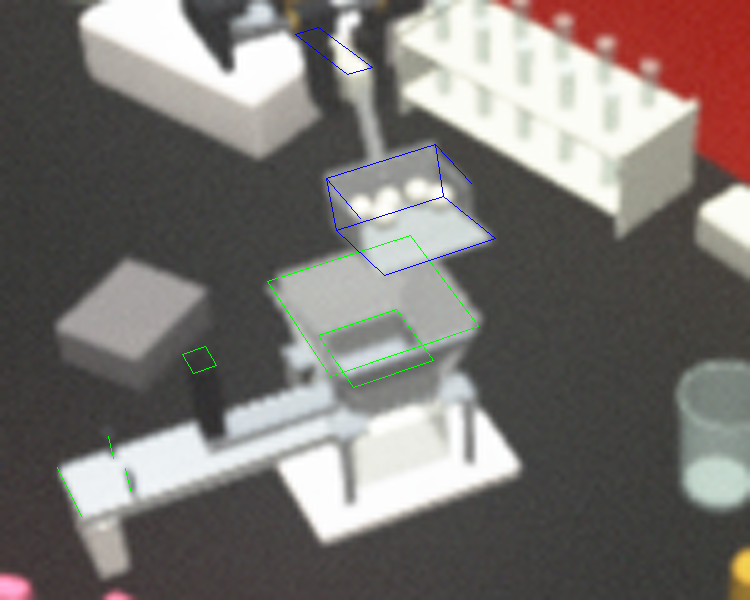

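View pics/scene_13.png

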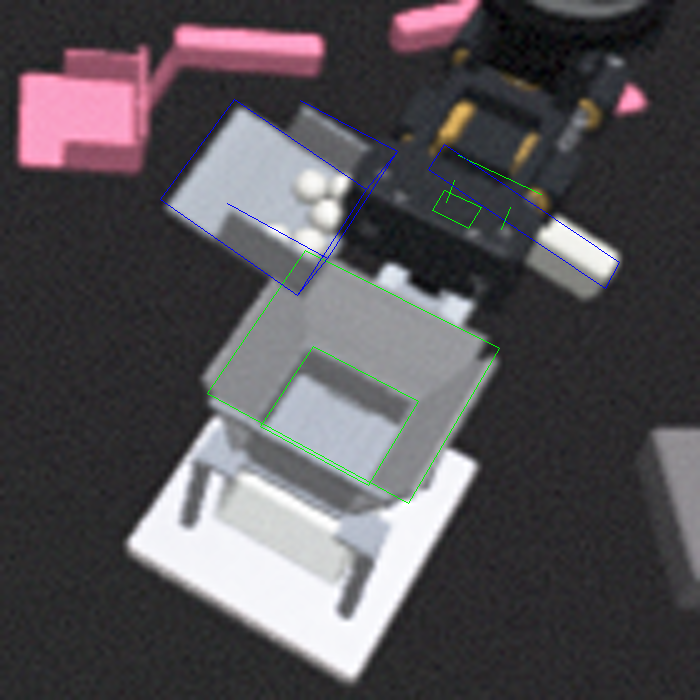

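Request:
{"method": "arm_command", "body": {
  "deltas": [
    [[4, 0, 3, 0, 0], [7, 0, 6, 0, 0], [7, 0, 8, 0, 0], [7, 0, 8, 0, 0], [5, 0, 7, 0, 0], [3, 0, 4, 0, 0], [0, 0, 2, 0, 0], [0, 0, 0, 0, 0]]
  ]
}}

```text
time_s: 14.7
tool_pos: [0.5975, 0.289, 0.2488]
orientation: [-0.0, 0.787, 0.616, -0.001]
force: [0.2, -0.1, -1.5]
gripper_width: 0.0152
```

Request:
{"method": "arm_command", "body": {
  "deltas": [
    [[0, 0, 0, 0, 0], [0, 0, 0, 0, 0]]
  ],
  "squeeze": 25
}}

```text
time_s: 14.87
tool_pos: [0.5982, 0.2886, 0.2502]
orientation: [0.0, 0.788, 0.616, 0.0]
force: [-0.3, 0.4, -1.7]
gripper_width: 0.0154
```

```bash
python3 - <<'E'
from h import *
lookh('14',.24)
E
```

```text
t 14.87 pos [0.5982 0.2886 0.2502] az 76.04 zax [ 0.001 -0.    -1.   ] F [-0.3  0.4 -1.7] w 0.0154
```

View pics/side_14.png

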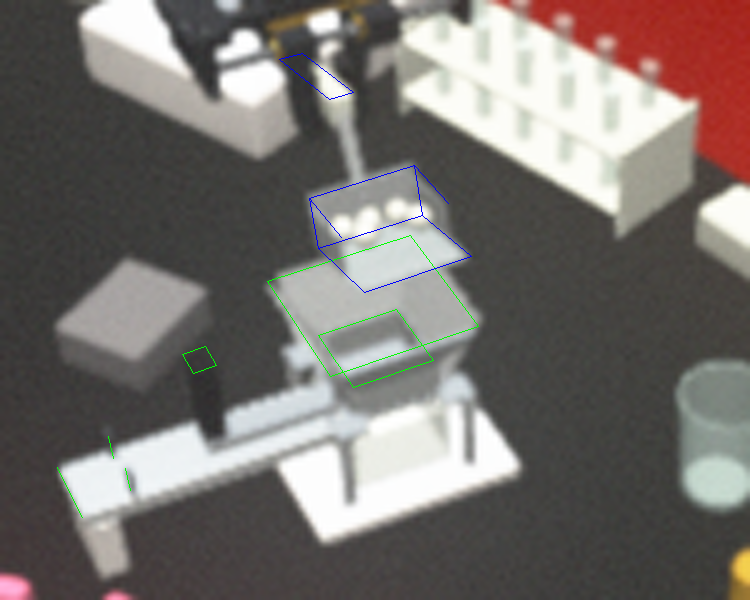

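View pics/scene_14.png

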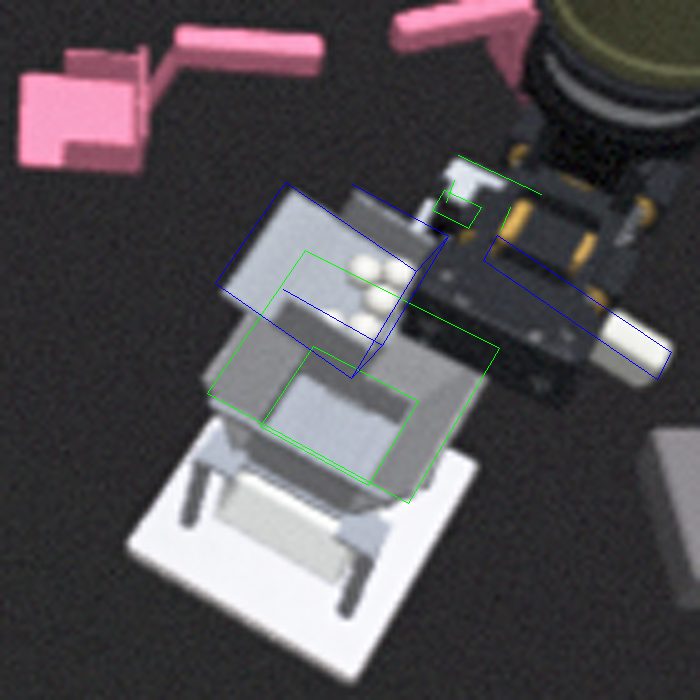

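Request:
{"method": "arm_command", "body": {
  "deltas": [
    [[0, -4, 0, 0, 0], [0, 0, 0, 0, 0], [0, 0, 0, 0, 0], [0, 0, 0, 0, 0]]
  ],
  "squeeze": 10
}}

```text
time_s: 15.3
tool_pos: [0.5939, 0.2903, 0.2499]
orientation: [-0.0, 0.788, 0.616, 0.0]
force: [1.0, 1.1, -1.4]
gripper_width: 0.0159
```

```bash
python3 - <<'E'
from h import *
lookh('15',.24,cn=('side',))
E
```

```text
t 15.3 pos [0.5939 0.2903 0.2499] az 76.09 zax [ 0.     0.001 -1.   ] F [ 1.   1.1 -1.4] w 0.0159
```

View pics/side_15.png

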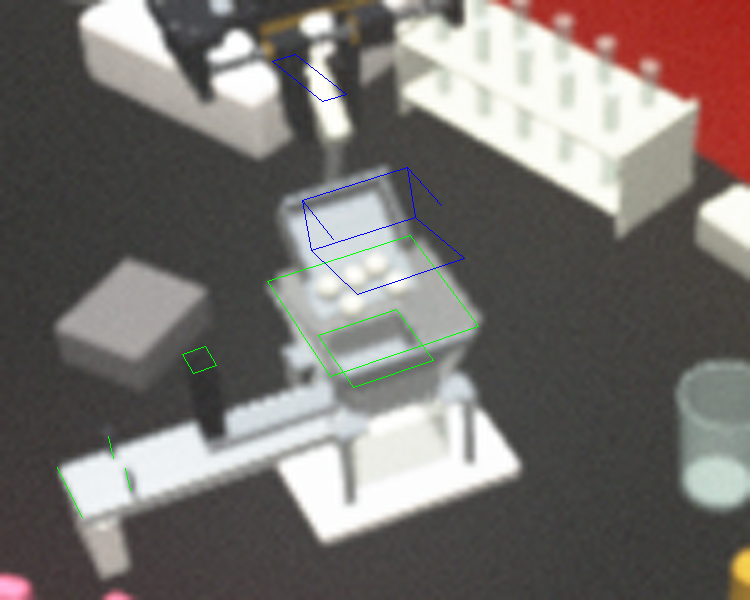

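It is tipping and the balls are leaving the lip over the hopper (five near (350,280)). Waiting a few rows.

Request:
{"method": "arm_command", "body": {
  "deltas": [
    [[0, 0, 0, 0, 0], [0, 0, 0, 0, 0], [0, 0, 0, 0, 0], [0, 0, 0, 0, 0], [0, 0, 0, 0, 0]]
  ]
}}

```text
time_s: 15.77
tool_pos: [0.594, 0.2899, 0.2497]
orientation: [0.0, 0.788, 0.616, 0.0]
force: [-0.2, -0.0, -1.5]
gripper_width: 0.0157
```

```bash
python3 - <<'E'
from h import *
lookh('16',-.7)
E
```

```text
t 15.77 pos [0.594  0.2899 0.2497] az 76.07 zax [ 0.  0. -1.] F [-0.2 -0.  -1.5] w 0.0157
```

View pics/side_16.png

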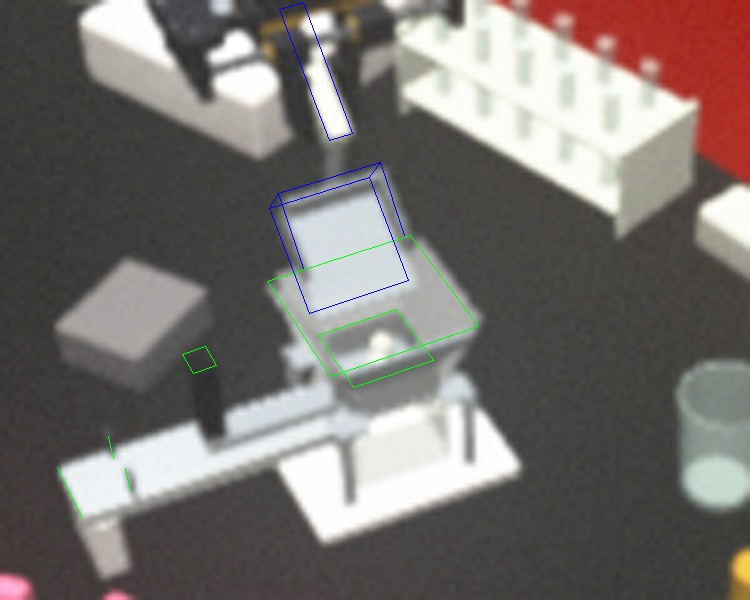

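View pics/scene_16_raw.png

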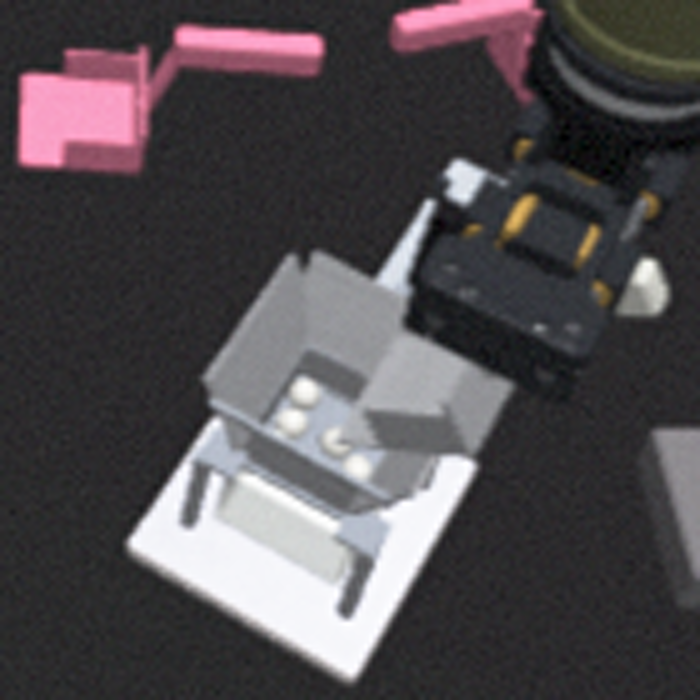

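Request:
{"method": "arm_command", "body": {
  "deltas": [
    [[0, 0, -10, 0, 0], [0, 0, -20, 0, 0], [0, 0, -20, 0, 0], [-10, 0, -10, 0, 0], [-20, 1, 0, 0, 0], [-25, 2, 0, 0, 0], [-30, 2, 0, 0, 0], [-30, 2, 0, 0, 0]]
  ],
  "squeeze": 40
}}

```text
time_s: 16.53
tool_pos: [0.5725, 0.175, 0.3101]
orientation: [0.0, 0.787, 0.616, 0.0]
force: [1.0, -1.5, -0.7]
gripper_width: 0.0153
```

Request:
{"method": "arm_command", "body": {
  "deltas": [
    [[-30, 2, 0, 0, 0], [-30, 2, 0, 0, 0], [-30, 2, 0, 0, 0], [-30, 2, 0, 0, 0], [-30, 2, 0, 0, 0], [-25, 1, 20, 0, 0], [-20, 0, 20, 0, 0], [-10, 0, 20, 0, 0]]
  ]
}}

```text
time_s: 17.2
tool_pos: [0.5333, -0.0295, 0.25]
orientation: [0.001, 0.789, 0.614, -0.0]
force: [0.6, -1.4, -1.6]
gripper_width: 0.0153
```

```bash
python3 - <<'E'
from h import *
st=say(); plan((.53,-.045,.16),76,0)
c=cams.camera('scene'); over('sc17.png',c,[(stand_pts(),STE,(0,255,0)),(scoop_pts(st['tool_pos'],az(st),-.7,-73),SE,(0,0,255))],(220,150,400,310),4)
over('sc17h.png',c,[],(310,200,400,310),6)
E
```

```text
t 17.2 pos [ 0.5333 -0.0295  0.25  ] az 75.8 zax [ 0.001 -0.002 -1.   ] F [ 0.6 -1.4 -1.6] w 0.0153
[[-5.3,0.2,30.0,np.float64(-0.001),0],[-5.3,0.2,30.0,np.float64(-0.001),0],[-5.3,0.2,30.0,np.float64(-0.001),0]]
```

View pics/sc17.png

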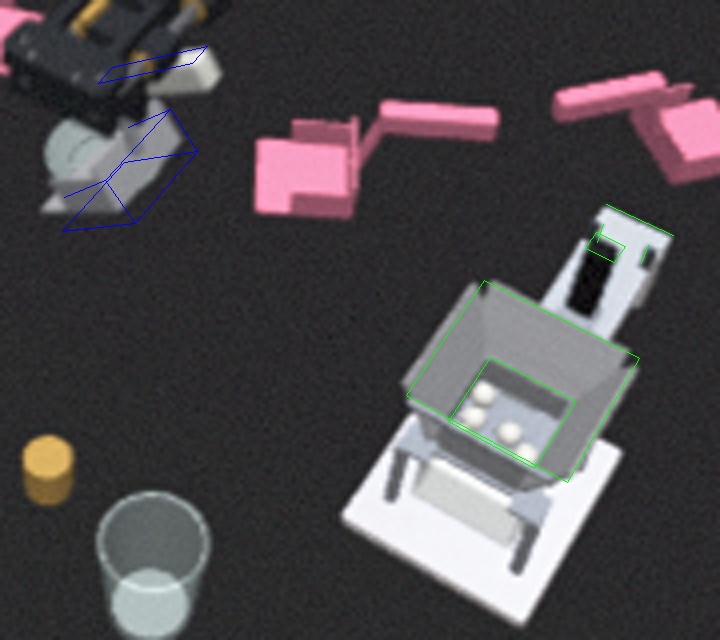

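View pics/sc17h.png

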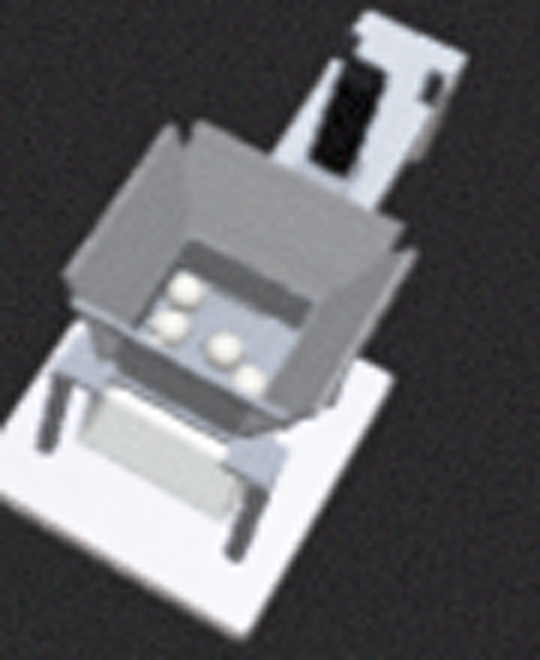

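Request:
{"method": "arm_command", "body": {
  "deltas": [
    [[0, 0, 30, 0, 0], [0, 0, 30, 0, 0], [0, 0, 20, 0, 0], [0, 0, 10, 0, 0], [0, 0, 0, 0, 0]]
  ]
}}

```text
time_s: 17.67
tool_pos: [0.5335, -0.0246, 0.1585]
orientation: [-0.001, 0.787, 0.616, -0.001]
force: [0.8, -0.0, -0.5]
gripper_width: 0.0155
```

```bash
python3 - <<'E'
from h import *
st=say()
c=cams.camera('scene'); over('sc18.png',c,[(scoop_pts(st['tool_pos'],az(st),-.7,-73),SE,(0,0,255))],(200,150,340,290),4)
c=cams.camera('side'); over('sd18.png',c,[(scoop_pts(st['tool_pos'],az(st),-.7,-73),SE,(0,0,255))],(200,110,340,250),4)
E
```

```text
t 17.67 pos [ 0.5335 -0.0246  0.1585] az 76.11 zax [-0.003  0.    -1.   ] F [ 0.8 -0.  -0.5] w 0.0155
```

View pics/sc18.png

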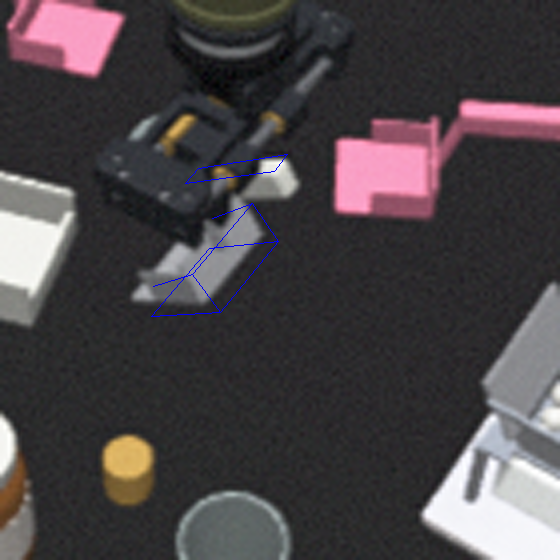

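View pics/sd18.png

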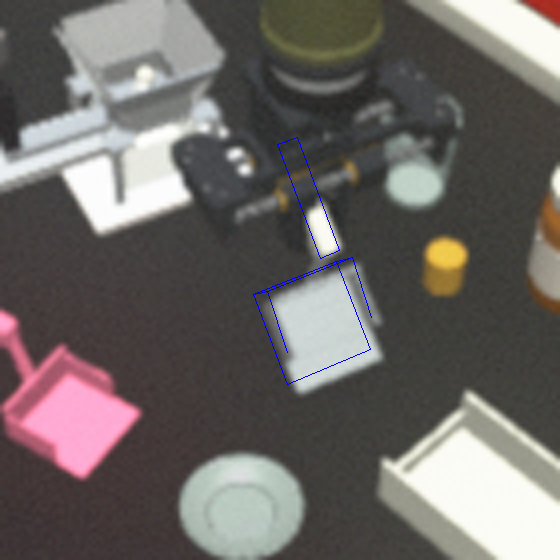

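Request:
{"method": "arm_command", "body": {
  "deltas": [
    [[0, 0, 16, 0, 0], [0, 0, 16, 0, 0], [8, 0, 6, 0, 0], [9, 0, 6, 0, 0], [9, 0, 6, 0, 0], [9, 0, 6, 0, 0], [9, 0, 6, 0, 0], [9, 0, 6, 0, 0]]
  ],
  "squeeze": 7
}}

```text
time_s: 18.43
tool_pos: [0.5478, 0.0278, 0.0915]
orientation: [0.0, 0.787, 0.616, 0.0]
force: [-0.0, 0.3, -0.5]
gripper_width: 0.0159
```

Request:
{"method": "arm_command", "body": {
  "deltas": [
    [[9, 0, 6, 0, 0], [9, 0, 6, 0, 0], [5, 0, 3, 0, 0], [0, 0, 0, 0, 0]]
  ]
}}

```text
time_s: 18.77
tool_pos: [0.5528, 0.051, 0.0759]
orientation: [-0.001, 0.787, 0.617, 0.0]
force: [0.5, 0.7, 0.7]
gripper_width: 0.0163
```

```bash
python3 - <<'E'
from h import *
st=say()
c=cams.camera('scene'); over('sc19.png',c,[(scoop_pts(st['tool_pos'],az(st),0,-73),SE,(0,0,255))],(200,150,340,290),4)
c=cams.camera('side'); over('sd19.png',c,[(scoop_pts(st['tool_pos'],az(st),0,-73),SE,(0,0,255))],(200,110,340,250),4)
E
```

```text
t 18.77 pos [0.5528 0.051  0.0759] az 76.21 zax [-0.     0.001 -1.   ] F [0.5 0.7 0.7] w 0.0163
```

View pics/sc19.png

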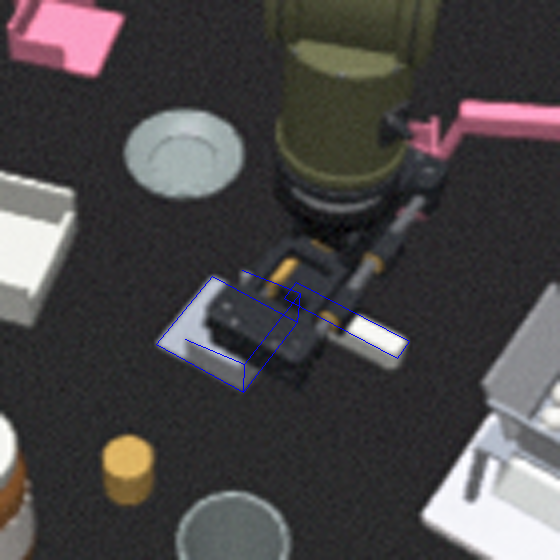

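View pics/sd19.png

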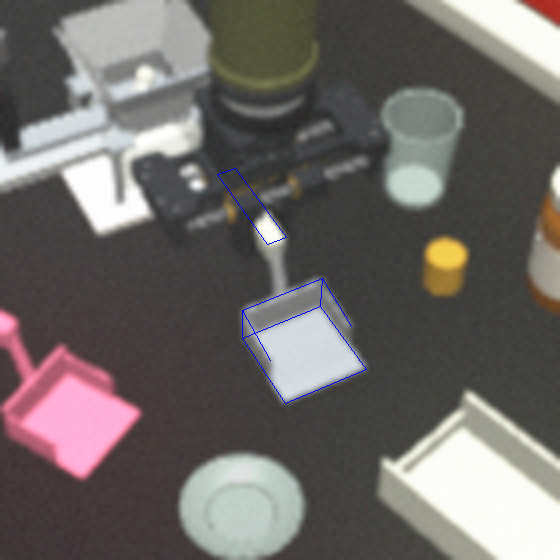

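Request:
{"method": "arm_command", "body": {
  "deltas": [
    [[0, 0, 0, 0, 25], [0, 0, 0, 0, 45], [0, 0, 0, 0, 45], [0, 0, 0, 0, 45], [0, 0, -15, 0, 45], [0, 0, -30, 0, 45], [0, 0, -35, 0, 45], [0, 0, -35, 0, 45]]
  ]
}}

```text
time_s: 19.53
tool_pos: [0.5521, 0.0484, 0.1927]
orientation: [-0.0, 0.788, 0.616, -0.001]
force: [0.9, 0.3, 0.1]
gripper_width: 0.0394
```

Request:
{"method": "arm_command", "body": {
  "deltas": [
    [[0, 0, -35, 0, 45], [0, 0, -20, 0, 45], [0, 0, 0, 0, 45]]
  ]
}}

```text
time_s: 19.78
tool_pos: [0.5554, 0.0487, 0.2515]
orientation: [0.002, 0.788, 0.616, 0.004]
force: [-0.1, -0.5, 0.5]
gripper_width: 0.0397
```

```bash
python3 - <<'E'
from h import *
import pickle
st=say()
c=cams.camera('scene'); over('sc20.png',c,[(stand_pts(),STE,(0,255,0))],(220,180,400,310),4)
w=cams.camera('wrist'); st=say(); save('w20.png',w['color'],None,1.5); pickle.dump((w,st),open('w20.pkl','wb'))
a=np.radians(-14.5); m=np.array([.578,.231]); u=np.array([np.cos(a),np.sin(a)])
print('post',m-.12*u,'mark',m-.184*u)
p=m-.12*u
plan((p[0],p[1],.21),75.5,45,step=35)
E
```

```text
t 19.78 pos [0.5554 0.0487 0.2515] az 76.04 zax [ 0.009  0.001 -1.   ] F [-0.1 -0.5  0.5] w 0.0397
t 19.88 pos [0.5529 0.0487 0.2473] az 76.06 zax [ 0.001  0.    -1.   ] F [-0.1 -1.1  0.3] w 0.0395
post [0.46182228 0.2610456 ] mark [0.39986083 0.27706992]
[[26.3,-19.9,5.3,np.float64(0.001),45],[26.3,-20.0,5.3,np.float64(0.001),45],[26.3,-20.0,5.3,np.float64(0.001),45],[26.2,-20.0,5.3,np.float64(0.001),45],[26.2,-20.1,5.3,np.float64(0.001),45],[26.2,-20.1,5.3,np.float64(0.001),45],[26.1,-20.2,5.3,np.float64(0.001),45]]
```

View pics/sc20.png

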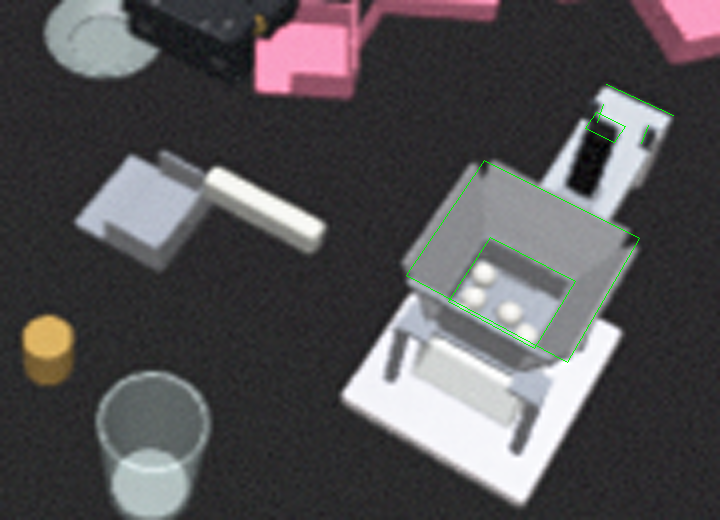

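View pics/w20.png

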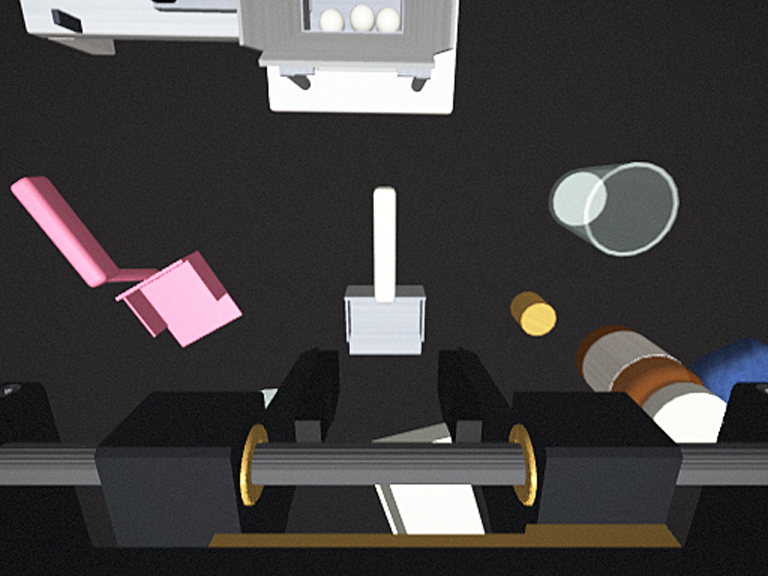

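Request:
{"method": "arm_command", "body": {
  "deltas": [
    [[13, -20, 4, 0, 45], [17, -25, 6, 0, 45], [17, -25, 6, 0, 45], [17, -25, 6, 0, 45], [17, -25, 6, 0.01, 45], [17, -16, 6, 0, 45], [10, -5, 3, 0, 45], [6, 0, 0, 0, 45]]
  ]
}}

```text
time_s: 20.55
tool_pos: [0.4419, 0.1948, 0.2081]
orientation: [-0.001, 0.79, 0.614, -0.002]
force: [0.0, 0.1, 0.8]
gripper_width: 0.0399
```

Request:
{"method": "arm_command", "body": {
  "deltas": [
    [[0, 0, 0, 0, 45], [0, 0, 0, 0, 45], [0, 0, 0, 0, 45]]
  ]
}}

```text
time_s: 20.8
tool_pos: [0.4449, 0.1919, 0.2098]
orientation: [0.001, 0.792, 0.611, 0.0]
force: [-0.9, 1.3, -0.1]
gripper_width: 0.0396
```

```bash
python3 - <<'E'
from h import *
import pickle
st=say()
w=cams.camera('wrist'); over('w21.png',w,[(stand_pts(),STE,(0,255,0))],(0,0,512,384),1.5,st) if 0 else None
save('w21.png',w['color'],None,1.5); pickle.dump((w,st),open('w21.pkl','wb'))
q=(proj(w,stand_pts(),st)+.5)*1.5; im=cv2.resize(w['color'],None,fx=1.5,fy=1.5)
for i,j in STE: cv2.line(im,tuple(map(int,q[i])),tuple(map(int,q[j])),(0,255,0),1)
cv2.imwrite('pics/w21m.png',im[:,:,::-1])
E
```

```text
t 20.8 pos [0.4449 0.1919 0.2098] az 75.34 zax [ 0.001 -0.001 -1.   ] F [-0.9  1.3 -0.1] w 0.0396
```

View pics/w21m.png

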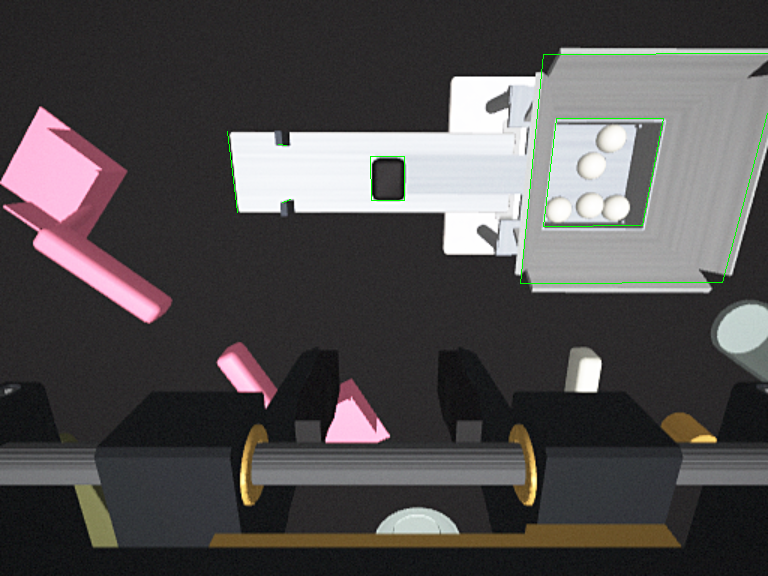

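Request:
{"method": "arm_command", "body": {
  "deltas": [
    [[15, 0, 0, 0, 45], [25, -1, 0, 0, 45], [20, 0, 10, 0, 45], [11, 0, 20, 0, 45], [0, 0, 25, 0, 45], [0, 0, 22, 0, 45], [0, 0, 15, 0, 45], [0, 0, 0, 0, 45]]
  ]
}}

```text
time_s: 21.52
tool_pos: [0.4597, 0.2606, 0.1153]
orientation: [-0.0, 0.791, 0.612, -0.002]
force: [-0.5, 0.1, -0.2]
gripper_width: 0.0396
```

```bash
python3 - <<'E'
from h import *
st=say(); w=cams.camera('wrist'); save('w22.png',w['color'],None,1.5)
E
```

```text
t 21.52 pos [0.4597 0.2606 0.1153] az 75.41 zax [-0.004 -0.003 -1.   ] F [-0.5  0.1 -0.2] w 0.0396
```

View pics/w22.png

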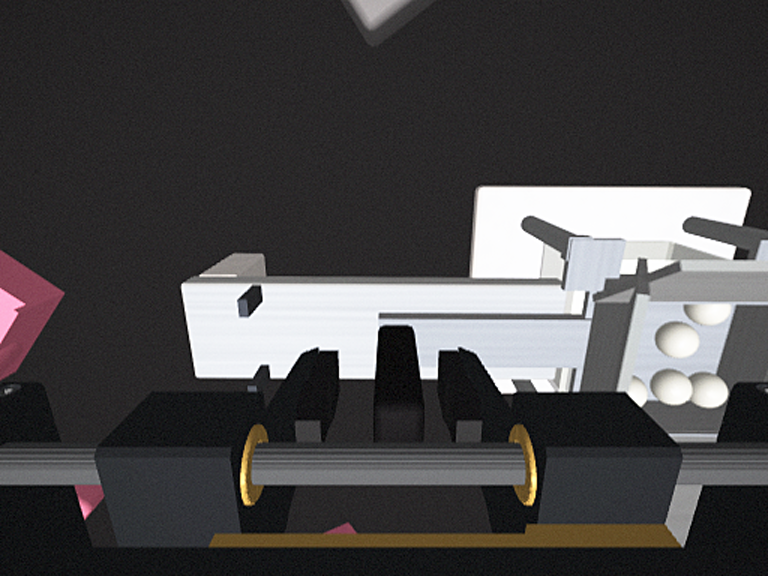

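Post (columns 375–422) sits between the fingers. Closing.

Request:
{"method": "arm_command", "body": {
  "deltas": [
    [[0, 0, 0, 0, 20], [0, 0, 0, 0, 5], [0, 0, 0, 0, 0], [0, 0, 0, 0, 0], [0, 0, 0, 0, 0]]
  ],
  "squeeze": 40
}}

```text
time_s: 21.98
tool_pos: [0.4623, 0.2624, 0.1189]
orientation: [0.001, 0.791, 0.612, 0.002]
force: [2.4, -1.3, 4.8]
gripper_width: 0.0158
```

```bash
python3 - <<'E'
from h import *
st=say()
E
```

```text
t 21.98 pos [0.4623 0.2624 0.1189] az 75.43 zax [ 0.004  0.001 -1.   ] F [ 2.4 -1.3  4.8] w 0.0158
```

Request:
{"method": "arm_command", "body": {
  "deltas": [
    [[0, -5, 0, 0, 0], [0, -10, 0, 0, 0], [0, -12, 0, 0, 0], [0, -12, 0, 0, 0], [0, -12, 0, 0, 0], [0, -9, 0, 0, 0], [0, -4, 0, 0, 0], [0, 0, 0, 0, 0]]
  ]
}}

```text
time_s: 22.65
tool_pos: [0.4008, 0.2787, 0.1188]
orientation: [0.001, 0.791, 0.612, 0.003]
force: [8.6, -3.8, 4.3]
gripper_width: 0.0157
```

Request:
{"method": "arm_command", "body": {
  "deltas": [
    [[0, 0, 0, 0, 0], [0, 0, 0, 0, 0], [0, 0, 0, 0, 0], [0, 0, 0, 0, 0]]
  ]
}}

```text
time_s: 22.98
tool_pos: [0.4019, 0.2784, 0.1188]
orientation: [0.001, 0.791, 0.611, 0.003]
force: [7.2, -2.8, 5.5]
gripper_width: 0.0156
```

```bash
python3 - <<'E'
from h import *
st=say(); p0=np.array([.4623,.2624]); u=np.array([-.968,.2504]); print('travel',(st['tool_pos'][:2]-p0)@u, 'rel mouth',(st['tool_pos'][:2]-[.578,.231])@u)
w=cams.camera('wrist'); save('w23.png',w['color'],None,1.5)
c=cams.camera('side'); over('sd23.png',c,[(stand_pts(),STE,(0,255,0))],(160,90,290,190),6)
E
```

```text
t 22.98 pos [0.4019 0.2784 0.1188] az 75.36 zax [ 0.007  0.002 -1.   ] F [ 7.2 -2.8  5.5] w 0.0156
travel 0.06243827087195282 rel mouth 0.18229843087195277
```

View pics/w23.png

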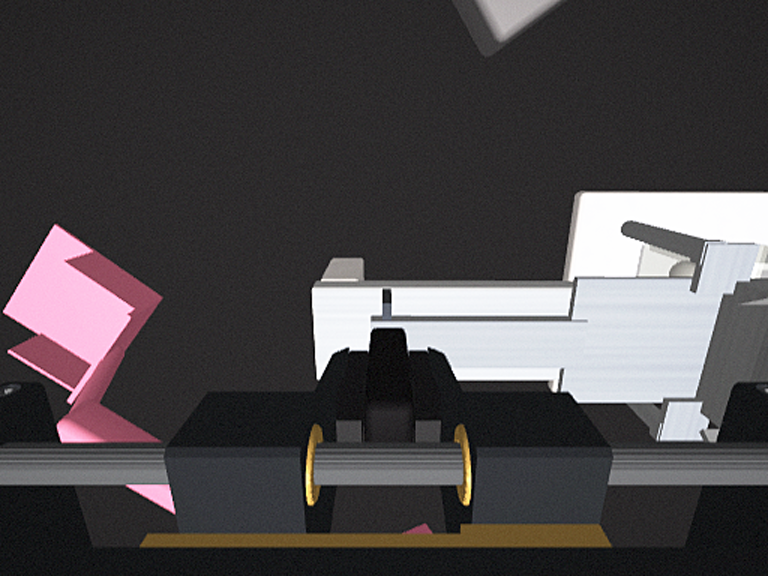

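View pics/sd23.png

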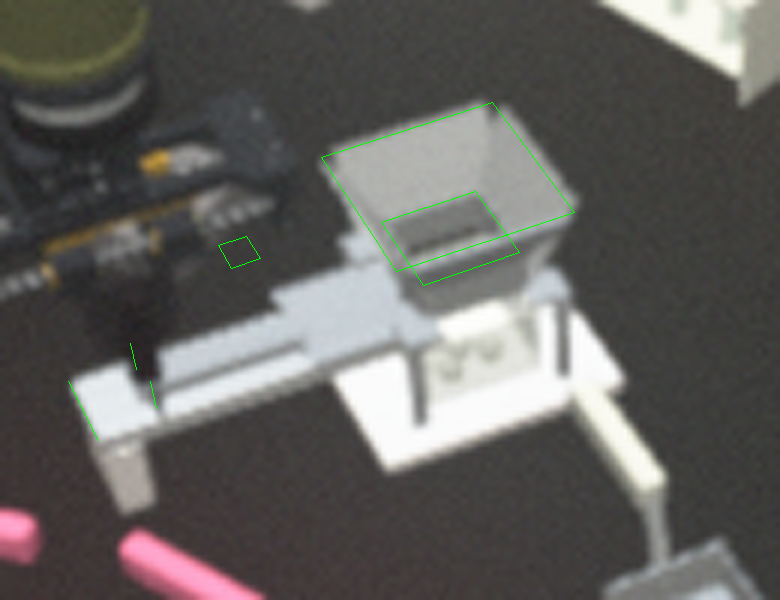

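Request:
{"method": "arm_command", "body": {
  "deltas": [
    [[0, -1.5, 0, 0, 0], [0, 0, 0, 0, 0], [0, 0, 0, 0, 0], [0, 0, 0, 0, 0], [0, 0, 0, 0, 0], [0, 0, 0, 0, 0]]
  ]
}}

```text
time_s: 23.58
tool_pos: [0.4006, 0.2787, 0.1188]
orientation: [0.001, 0.792, 0.611, 0.003]
force: [8.3, -3.0, 6.2]
gripper_width: 0.0157
```

```bash
python3 - <<'E'
from h import *
st=say(); p0=np.array([.4623,.2624]); u=np.array([-.968,.2504]); print('travel',(st['tool_pos'][:2]-p0)@u, 'rel mouth',(st['tool_pos'][:2]-[.578,.231])@u)
c=cams.camera('side'); over('sd24.png',c,[],(160,90,310,215),5)
c=cams.camera('scene'); over('sc24.png',c,[(stand_pts(),STE,(0,255,0))],(230,180,400,310),4)
E
```

```text
t 23.58 pos [0.4006 0.2787 0.1188] az 75.35 zax [ 0.007  0.002 -1.   ] F [ 8.3 -3.   6.2] w 0.0157
travel 0.06383435149464176 rel mouth 0.18369451149464172
```

View pics/sd24.png

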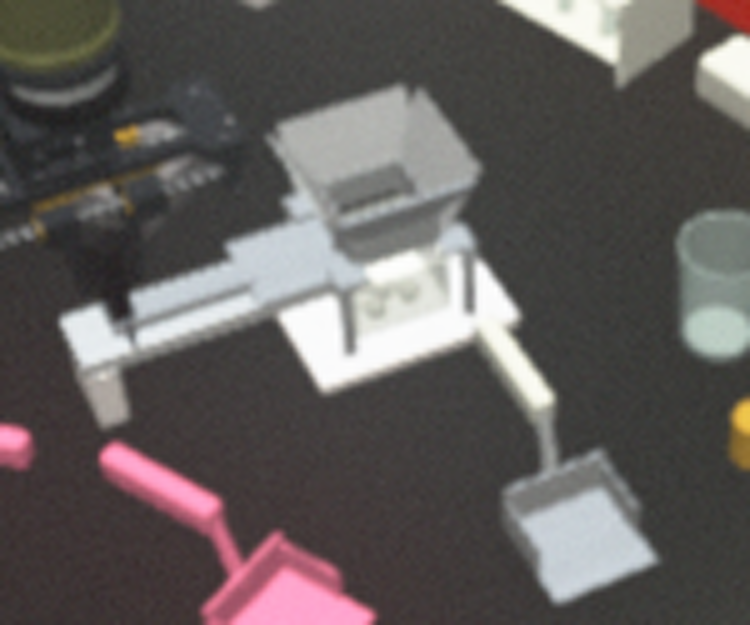

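View pics/sc24.png

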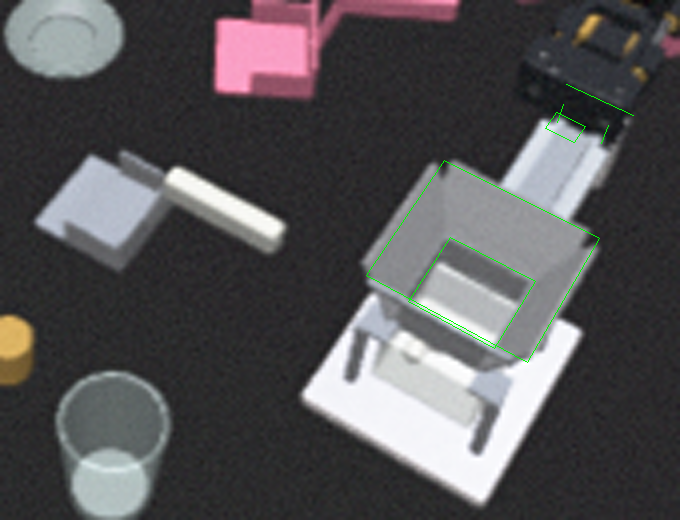

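Request:
{"method": "arm_command", "body": {
  "deltas": [
    [[0, 0, 0, 0, 0], [0, 0, 0, 0, 0], [0, 0, 0, 0, 0]]
  ]
}}

```text
time_s: 23.93
tool_pos: [0.4006, 0.2788, 0.1188]
orientation: [0.001, 0.791, 0.611, 0.003]
force: [8.8, -3.4, 4.5]
gripper_width: 0.0158
```

```bash
python3 - <<'E'
from h import *
st=say(); 
c=cams.camera('scene'); 
J=[(x,y,z) for z in (0,.058) for x,y in((33,33),(33,-33),(-33,-33),(-33,33))]
a=np.radians(-14.5);cc,s=np.cos(a),np.sin(a)
P=np.array([(.578+(cc*x-s*y)/1000,.231+(s*x+cc*y)/1000,z) for x,y,z in J]);E=[(0,1),(1,2),(2,3),(3,0),(4,5),(5,6),(6,7),(7,4),(0,4),(1,5),(2,6),(3,7)]
over('sc25.png',c,[],(315,235,375,295),11); over('sc25m.png',c,[(P,E,(255,0,0))],(315,235,375,295),11)
c=cams.camera('side'); over('sd25.png',c,[],(210,120,265,175),12)
E
```

```text
t 23.93 pos [0.4006 0.2788 0.1188] az 75.35 zax [ 0.007  0.002 -1.   ] F [ 8.8 -3.4  4.5] w 0.0158
```

View pics/sc25m.png

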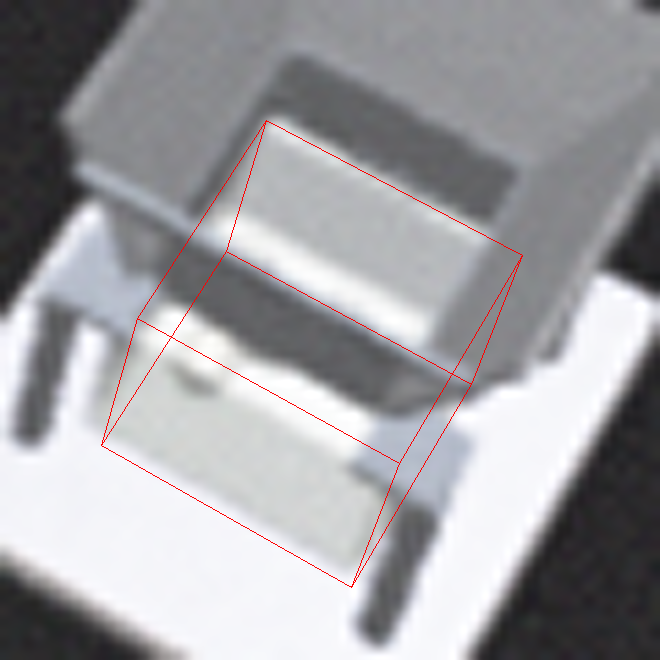

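View pics/sd25.png

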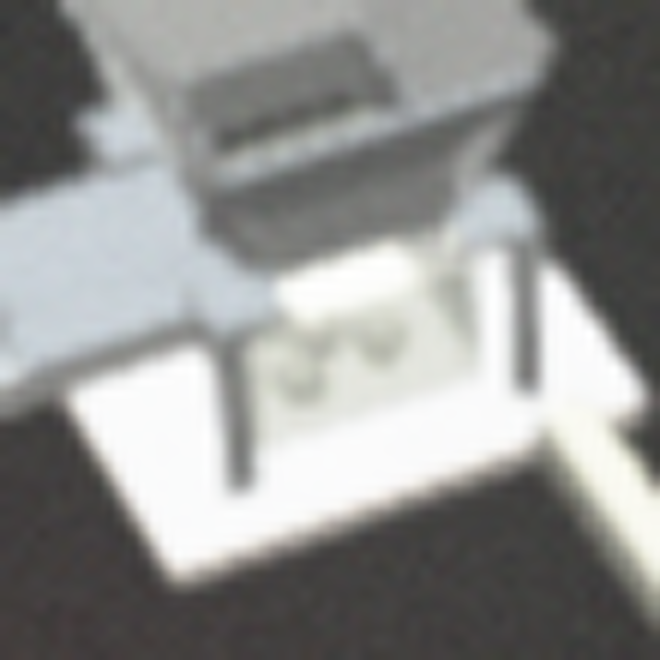

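View pics/sc25.png

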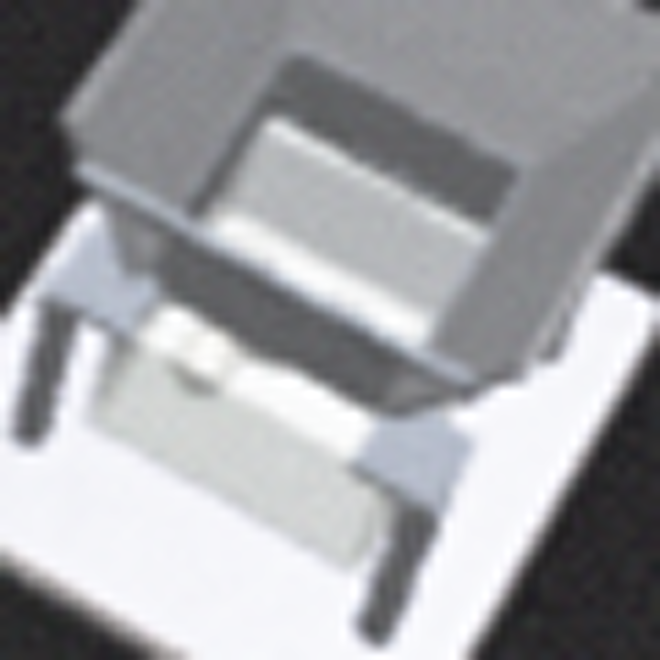

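```bash
python3 - <<'E'
from h import *
print(job.hand_in()); say()
E
```

```text
the job is handed in; nothing more can be done
None
the job is handed in; nothing more can be done
```

I handed the job in at about 24 s, with the gate slide held at the mark and the balls dropped into the jar. The hand-in gave no verdict.

**What I did:** I scooped all five balls from the tray, tipping the scoop nose-up against the tray floor to keep them in. I tipped them into the shut hopper by easing the grip so the scoop swung nose-down. I then laid the scoop level on the bench, clear of the stand, and pulled the slide out by its post.

**Last checks:**
- **Hopper:** a wrist-camera picture showed all five balls on the shut gate after the scoop was released.
- **Slide:** the tool moved 63.8 mm after gripping (183.7 mm from the hopper axis, against the 184 mm mark), and the post was level with the pegs in the wrist picture. It is gripped at a 40 N setting, with about 9 N of spring pull showing on the wrist.
- **Scoop:** it lies on the bench, released and away from the stand.
- **Bystanders:** none looked disturbed in the pictures, but I did not measure them again at the end.

**Not fully confirmed:** only two or three balls could be seen in the jar, because the stand and jar rim hide the rest. What shows of the hopper is empty and no stray balls were on the bench, so I infer that all five are in the jar.

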